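# Load, lock and register the keyed sample deck

## Robot

A 7-joint arm with a two-finger parallel gripper is mounted at the origin on a cart in front of the work surface, level with it; the furniture and walls round the work are solid. World frame = base frame: x ahead of the robot, y to its left, z up, the work surface at z = 0. Lengths are in m, angles in degrees, forces in N, time in s.
With the tool pointing down it reaches from about 0.425 to 0.875 m from the base axis. Payload 4.7 kg.
Tool frame: the origin (TCP) lies at the centre of the arm's flange, where the gripper is bolted on; the fingertips stand 182 mm ahead of it and the grasp point (between the pads) lies 164 mm ahead of it; z points along the fingers, y is the line along which they close (so a half turn about z gives the same grasp; the last joint's range is limited). The gripper opens to 87 mm and grips with 3 to 60 N. Pads are 19 mm wide; open, the fingers measure 117 mm over their backs; the gripper's body (75 mm by 190 mm) begins 51 mm behind the grasp point.
Start: joints at [66.927, 18.392, -4.016, 83.108, 1.295, 78.541, -3.26], TCP at [0.263, -0.594, 0.405] pointing down, gripper open.
Joint ranges: [-163.93, 163.93], [-17.29, 119.83], [-79.2, 71.16], [3.27, 140.29], [-89.18, 269.18], [5.43, 117.66], [-154.24, 154.24]. Speed limits (degrees/s): [147.25, 147.25, 180, 180, 180, 180, 180].

## Interface

Orientations are given as [roll, pitch, yaw] about the fixed x, y, z axes, in that order (R = Rz(yaw) Ry(pitch) Rx(roll)).
In Python, from cell import env gives the robot as it stands. The module is installed in compiled form; this text tells all that it offers.
- The arm moves only by the tool step_arm, never from a script. Its argument "steps" is one flat list of numbers, 5 for each row, row after row: the opening, from 0 (shut) to 1 (fully open), then the shift along the tool's x, y, z in mm, then the turn about the tool's z in degrees. In form: [grip, dx, dy, dz, roll, grip, dx, dy, dz, roll, ...]. A call has 1 to 12 rows; each row shifts and turns the commanded pose from where the row before left it, along the tool's axes as they then stand; what a row does not reach is not made up. A row lasts 1/8 s, in which the tool goes at most 62.5 mm and 10.7 degrees, less where a joint would pass 70% of its speed; a pose out of reach is approached as far as the arm can. A call with a gripper value outside its range is refused whole. The fingers move at their own pace and stop on an object; "grip_force" is the grip in N (left out, the last holds). Time passes only in rows, so rows that do not move let the fingers close. It gives the time, the measured TCP pose, the force, the opening and the grip force at its end, in the units of the state.
- env.get_obs(): the state, without advancing time (a new reading comes with each control period).
- env.read_camera(name): name is "side" or "top"; returns a dict with "image" (420x560x3 uint8, red, green, blue), "camera_matrix" (3x3 intrinsics, pixels), "R" (3x3) and "t" (3): a world point X has camera coordinates R X + t. Camera axes: x right, y down, z forward; pixel columns grow to the right and rows downward; lengths in m; the calibration is good to about 2 mm. A picture is of the moment at which its call begins. There is no depth.
- env.sign_off(): hands the job in; it is judged then, once.
The state is a dict: "time_s": time; "qpos": joint angles; "joint_velocities": joint speeds; "effort": joint torques, N m; "tool_pos": TCP position; "tool_rot": TCP orientation; "force": force on the tool from outside, world axes, zero at the start; "wrist_torque": the same for the moment, N m; "grip_width": finger opening in m; "grasp_force": force on a finger pad.
Only numpy, scipy, OpenCV 4.12 (cv2) and the standard library are available. Lean on these libraries where they do the work, as an engineer would, in place of code of your own. Each camera call takes 0.05 s, during which the arm holds its last target. There are 200 camera calls.

## Task

Pull back the deck's spring-loaded retaining bar and park its handle in the holding notch so that it stays by itself, then seat every sample carrier on the bench fully home in a pocket of its own, its notch over the pocket's key rib. Let the bar go home over the carriers, then take the scanner from its cradle, hold it square to the deck's sloping label with its window about 80 mm off and the middle of the label in front of it, steady for two seconds, and stand it back in its cradle. Leave the timer, petri dish and note pad where they are.

Things in the scene. Friction and masses are not known exactly. Their poses are not given: they have to be found in the camera images.
- carrier_1_mid (a point): grey carrier, all alike (may be absent): block 90 (own x) x 50 (y) x 28 high; key notch 14 wide, 13 deep, full height, in the middle of its +x end, with two capped vials (tops 59 up) beside it; bare ledge at -x. Grip fin in the middle: 34 along x, 14 thick in y, from 28 to 73 above the underside, grip it 53 up. 0.18 kg. Point: carrier's centre, 36.5 above its underside
- carrier_2_mid (a point): grey carrier, all alike (may be absent): block 90 (own x) x 50 (y) x 28 high; key notch 14 wide, 13 deep, full height, in the middle of its +x end, with two capped vials (tops 59 up) beside it; bare ledge at -x. Grip fin in the middle: 34 along x, 14 thick in y, from 28 to 73 above the underside, grip it 53 up. 0.18 kg. Point: carrier's centre, 36.5 above its underside
- carrier_3_mid (a point): grey carrier, all alike (may be absent): block 90 (own x) x 50 (y) x 28 high; key notch 14 wide, 13 deep, full height, in the middle of its +x end, with two capped vials (tops 59 up) beside it; bare ledge at -x. Grip fin in the middle: 34 along x, 14 thick in y, from 28 to 73 above the underside, grip it 53 up. 0.18 kg. Point: carrier's centre, 36.5 above its underside
- carrier_4_mid (a point): grey carrier, all alike (may be absent): block 90 (own x) x 50 (y) x 28 high; key notch 14 wide, 13 deep, full height, in the middle of its +x end, with two capped vials (tops 59 up) beside it; bare ledge at -x. Grip fin in the middle: 34 along x, 14 thick in y, from 28 to 73 above the underside, grip it 53 up. 0.18 kg. Point: carrier's centre, 36.5 above its underside
- pocket_1 (a point): leftmost keyed pocket: 94 (x) x 54 (y), straight walls 10 high, flared to 17. A rib 10 wide juts 10 in from the wall at its +x end, its pointed top 15 above the floor: a carrier goes down flat only with its notch over the rib, carrier x along pocket x, its centre then 36.5 above this point. Point: centre of pocket floor, 10 above the bench; x away from robot, y left. Pockets 80 apart
- pocket_2 (a point): second from left keyed pocket: 94 (x) x 54 (y), straight walls 10 high, flared to 17. A rib 10 wide juts 10 in from the wall at its +x end, its pointed top 15 above the floor: a carrier goes down flat only with its notch over the rib, carrier x along pocket x, its centre then 36.5 above this point. Point: centre of pocket floor, 10 above the bench; x away from robot, y left. Pockets 80 apart
- pocket_3 (a point): third from left keyed pocket: 94 (x) x 54 (y), straight walls 10 high, flared to 17. A rib 10 wide juts 10 in from the wall at its +x end, its pointed top 15 above the floor: a carrier goes down flat only with its notch over the rib, carrier x along pocket x, its centre then 36.5 above this point. Point: centre of pocket floor, 10 above the bench; x away from robot, y left. Pockets 80 apart
- pocket_4 (a point): rightmost keyed pocket: 94 (x) x 54 (y), straight walls 10 high, flared to 17. A rib 10 wide juts 10 in from the wall at its +x end, its pointed top 15 above the floor: a carrier goes down flat only with its notch over the rib, carrier x along pocket x, its centre then 36.5 above this point. Point: centre of pocket floor, 10 above the bench; x away from robot, y left. Pockets 80 apart
- handle (a point): upright black handle, 16 x 16 x 44, on the deck's sprung retaining bar, in front of the pockets. Point: centre of the handle, 88 above the bench; x away from the robot (deck x), y left. Its neck below runs in a steel gate whose top is 62 above the bench. Moves with bar and latch
- bar (a joint): slide of the sprung retaining bar, m: 0 home (over the carriers' ledges, top 52 mm above the bench, blocking the pockets), grows as the handle is pulled towards the robot (deck -x), stop at 0.040. Spring 4 N at home, 9 N at 0.034; snaps home when let go. Pulled past 0.034 the handle can shift left into the holding notch: bar then stays at 0.034, pockets clear
- latch (a joint): sideways shift of the handle on the bar, m: 0 in line with the gate's slot, up to 0.014 to the left (deck +y), fully in the holding notch; it shifts only while the bar is pulled past 0.034. To free the bar, pull to about 0.037, shift back to 0, let it go home. Friction 0.6 N
- label (a point): white label with black bars, 40 x 50, on a small console at the deck's front left. Point: centre of the label; its z is the label's outward normal, sloping 30 degrees from vertical towards the robot (deck -x); y left along the label. About 30 above the bench
- scanner_mid (a point): hand scanner: white head 60 (x) x 44 (y) x 36 high, black reading window in its underside; on it a straight black handle 30 (x) x 24 (y), from 36 to 120 above the underside, best gripped across y about 95 up. 0.15 kg. Point: centre, 60 above the underside; z up along the handle, the window looks along -z
- scanner_spot (a point): the point where the scanner reads: 80 in front of (below) the middle of its window, on the handle's axis; 140 from the scanner's centre along the scanner's -z. Moves with the scanner
- cradle_floor (a point): grey open charging cradle, 80 (x) x 64 (y) x 24 high, inside 70 x 54, in which the scanner's head stands upright. Point: centre of its inner floor, 5 above the bench; scanner's centre is 60 above it when put back
- timer: small white bench timer, 62 x 68 x 19, bystander; origin at its underside
- dish: petri dish 60 across, 14 high, bystander; origin at its underside
- pad: note pad 66 x 66 x 13, bystander; origin at its underside

How it is judged (in metres and radians):
On the way, in this order (a step that is already met when the one before it is completed fails the run):
1. the retaining bar is parked in its holding notch and stays there untouched (value of joint bar above 0.03 m and value of joint latch above 0.007 m and contact force between the fingers and anything else below 0.5 N), for 0.5 s.
2. every carrier present is seated fully home in a pocket, released, with the bar still parked (((horizontal distance between carrier_1_mid and pocket_1 below 0.006 m and z of carrier_1_mid in the frame of pocket_1 below 0.0395 m and angle between the x axis of carrier_1_mid and the x axis of pocket_1, either way round below 0.08 rad) or (horizontal distance between carrier_1_mid and pocket_2 below 0.006 m and z of carrier_1_mid in the frame of pocket_2 below 0.0395 m and angle between the x axis of carrier_1_mid and the x axis of pocket_2, either way round below 0.08 rad) or (horizontal distance between carrier_1_mid and pocket_3 below 0.006 m and z of carrier_1_mid in the frame of pocket_3 below 0.0395 m and angle between the x axis of carrier_1_mid and the x axis of pocket_3, either way round below 0.08 rad) or (horizontal distance between carrier_1_mid and pocket_4 below 0.006 m and z of carrier_1_mid in the frame of pocket_4 below 0.0395 m and angle between the x axis of carrier_1_mid and the x axis of pocket_4, either way round below 0.08 rad)) and ((horizontal distance between carrier_2_mid and pocket_1 below 0.006 m and z of carrier_2_mid in the frame of pocket_1 below 0.0395 m and angle between the x axis of carrier_2_mid and the x axis of pocket_1, either way round below 0.08 rad) or (horizontal distance between carrier_2_mid and pocket_2 below 0.006 m and z of carrier_2_mid in the frame of pocket_2 below 0.0395 m and angle between the x axis of carrier_2_mid and the x axis of pocket_2, either way round below 0.08 rad) or (horizontal distance between carrier_2_mid and pocket_3 below 0.006 m and z of carrier_2_mid in the frame of pocket_3 below 0.0395 m and angle between the x axis of carrier_2_mid and the x axis of pocket_3, either way round below 0.08 rad) or (horizontal distance between carrier_2_mid and pocket_4 below 0.006 m and z of carrier_2_mid in the frame of pocket_4 below 0.0395 m and angle between the x axis of carrier_2_mid and the x axis of pocket_4, either way round below 0.08 rad)) and ((horizontal distance between carrier_3_mid and pocket_1 below 0.006 m and z of carrier_3_mid in the frame of pocket_1 below 0.0395 m and angle between the x axis of carrier_3_mid and the x axis of pocket_1, either way round below 0.08 rad) or (horizontal distance between carrier_3_mid and pocket_2 below 0.006 m and z of carrier_3_mid in the frame of pocket_2 below 0.0395 m and angle between the x axis of carrier_3_mid and the x axis of pocket_2, either way round below 0.08 rad) or (horizontal distance between carrier_3_mid and pocket_3 below 0.006 m and z of carrier_3_mid in the frame of pocket_3 below 0.0395 m and angle between the x axis of carrier_3_mid and the x axis of pocket_3, either way round below 0.08 rad) or (horizontal distance between carrier_3_mid and pocket_4 below 0.006 m and z of carrier_3_mid in the frame of pocket_4 below 0.0395 m and angle between the x axis of carrier_3_mid and the x axis of pocket_4, either way round below 0.08 rad)) and ((horizontal distance between carrier_4_mid and pocket_1 below 0.006 m and z of carrier_4_mid in the frame of pocket_1 below 0.0395 m and angle between the x axis of carrier_4_mid and the x axis of pocket_1, either way round below 0.08 rad) or (horizontal distance between carrier_4_mid and pocket_2 below 0.006 m and z of carrier_4_mid in the frame of pocket_2 below 0.0395 m and angle between the x axis of carrier_4_mid and the x axis of pocket_2, either way round below 0.08 rad) or (horizontal distance between carrier_4_mid and pocket_3 below 0.006 m and z of carrier_4_mid in the frame of pocket_3 below 0.0395 m and angle between the x axis of carrier_4_mid and the x axis of pocket_3, either way round below 0.08 rad) or (horizontal distance between carrier_4_mid and pocket_4 below 0.006 m and z of carrier_4_mid in the frame of pocket_4 below 0.0395 m and angle between the x axis of carrier_4_mid and the x axis of pocket_4, either way round below 0.08 rad)) and value of joint bar above 0.03 m and contact force between the fingers and anything else below 0.5 N), for 0.3 s.
3. the bar is home over the seated carriers (((horizontal distance between carrier_1_mid and pocket_1 below 0.006 m and z of carrier_1_mid in the frame of pocket_1 below 0.0395 m and angle between the x axis of carrier_1_mid and the x axis of pocket_1, either way round below 0.08 rad) or (horizontal distance between carrier_1_mid and pocket_2 below 0.006 m and z of carrier_1_mid in the frame of pocket_2 below 0.0395 m and angle between the x axis of carrier_1_mid and the x axis of pocket_2, either way round below 0.08 rad) or (horizontal distance between carrier_1_mid and pocket_3 below 0.006 m and z of carrier_1_mid in the frame of pocket_3 below 0.0395 m and angle between the x axis of carrier_1_mid and the x axis of pocket_3, either way round below 0.08 rad) or (horizontal distance between carrier_1_mid and pocket_4 below 0.006 m and z of carrier_1_mid in the frame of pocket_4 below 0.0395 m and angle between the x axis of carrier_1_mid and the x axis of pocket_4, either way round below 0.08 rad)) and ((horizontal distance between carrier_2_mid and pocket_1 below 0.006 m and z of carrier_2_mid in the frame of pocket_1 below 0.0395 m and angle between the x axis of carrier_2_mid and the x axis of pocket_1, either way round below 0.08 rad) or (horizontal distance between carrier_2_mid and pocket_2 below 0.006 m and z of carrier_2_mid in the frame of pocket_2 below 0.0395 m and angle between the x axis of carrier_2_mid and the x axis of pocket_2, either way round below 0.08 rad) or (horizontal distance between carrier_2_mid and pocket_3 below 0.006 m and z of carrier_2_mid in the frame of pocket_3 below 0.0395 m and angle between the x axis of carrier_2_mid and the x axis of pocket_3, either way round below 0.08 rad) or (horizontal distance between carrier_2_mid and pocket_4 below 0.006 m and z of carrier_2_mid in the frame of pocket_4 below 0.0395 m and angle between the x axis of carrier_2_mid and the x axis of pocket_4, either way round below 0.08 rad)) and ((horizontal distance between carrier_3_mid and pocket_1 below 0.006 m and z of carrier_3_mid in the frame of pocket_1 below 0.0395 m and angle between the x axis of carrier_3_mid and the x axis of pocket_1, either way round below 0.08 rad) or (horizontal distance between carrier_3_mid and pocket_2 below 0.006 m and z of carrier_3_mid in the frame of pocket_2 below 0.0395 m and angle between the x axis of carrier_3_mid and the x axis of pocket_2, either way round below 0.08 rad) or (horizontal distance between carrier_3_mid and pocket_3 below 0.006 m and z of carrier_3_mid in the frame of pocket_3 below 0.0395 m and angle between the x axis of carrier_3_mid and the x axis of pocket_3, either way round below 0.08 rad) or (horizontal distance between carrier_3_mid and pocket_4 below 0.006 m and z of carrier_3_mid in the frame of pocket_4 below 0.0395 m and angle between the x axis of carrier_3_mid and the x axis of pocket_4, either way round below 0.08 rad)) and ((horizontal distance between carrier_4_mid and pocket_1 below 0.006 m and z of carrier_4_mid in the frame of pocket_1 below 0.0395 m and angle between the x axis of carrier_4_mid and the x axis of pocket_1, either way round below 0.08 rad) or (horizontal distance between carrier_4_mid and pocket_2 below 0.006 m and z of carrier_4_mid in the frame of pocket_2 below 0.0395 m and angle between the x axis of carrier_4_mid and the x axis of pocket_2, either way round below 0.08 rad) or (horizontal distance between carrier_4_mid and pocket_3 below 0.006 m and z of carrier_4_mid in the frame of pocket_3 below 0.0395 m and angle between the x axis of carrier_4_mid and the x axis of pocket_3, either way round below 0.08 rad) or (horizontal distance between carrier_4_mid and pocket_4 below 0.006 m and z of carrier_4_mid in the frame of pocket_4 below 0.0395 m and angle between the x axis of carrier_4_mid and the x axis of pocket_4, either way round below 0.08 rad)) and value of joint bar below 0.004 m), for 0.3 s.
4. the scanner is held square to the label, reading point on the label, steady for a second (distance between scanner_spot and label below 0.03 m and angle between the z axis of scanner_mid and the z axis of label, either way round below 0.3 rad and value of joint bar below 0.004 m), for 1 s.
At the end, for the whole second after the job is handed in: Carriers present are level in pockets (within 6 mm of centre, 3 mm of full depth, 0.08 rad of its direction); bar and handle shift within 4 mm of zero; scanner upright (0.08 rad) in its cradle, within 12 mm of centre and 4 mm of the floor (all of step 3 and value of joint latch below 0.004 m and horizontal distance between scanner_mid and cradle_floor below 0.012 m and z of scanner_mid in the frame of cradle_floor below 0.064 m and angle between scanner_mid's own z axis and vertical below 0.08 rad); the robot touches nothing.
It fails at once if the timer is moved more than 5 cm (distance of timer from where it was at the start of the episode above 0.05 m).
It fails at once if the petri dish is moved more than 5 cm (distance of dish from where it was at the start of the episode above 0.05 m).
It fails at once if the note pad is moved more than 5 cm (distance of pad from where it was at the start of the episode above 0.05 m).
Of carrier_1, carrier_2, carrier_3, carrier_4 only 3 to 4 are there at a start; the rules pass over those that are not, and their reading is None.
At some moment in a run one of carrier_1, carrier_2, carrier_3, carrier_4 may be knocked a few centimetres aside while the robot is not near it.
It also fails if it takes over 208 s, if anything falls off the work surface, if the arm or the gripper's body presses on something with over 40 N, if the wrist force passes 120 N, or if a joint passes its speed limit or range.

## Working session

There is one attempt and no reset: what is moved stays moved. The work goes in short steps, Python scripts to look and compute and a tool call to move; the robot and the scene stay as the last step left them, time stands still between calls to the robot, and variables do not carry over. Pictures are saved under pics/ and viewed, at most 14 in all, crops included, and the job is handed in when it is done.

Besides the shell and the picture viewer there is one more tool, called after "Request:" as name(argument=value, ...), one argument or row to a line, values as JSON. step_arm: Moves the arm, as the interface text tells. Its arguments: {"type":"object","properties":{"steps":{"type":"array","items":{"type":"number"}},"grip_force":{"type":"number"}},"required":["steps"]}

```bash
mkdir -p pics; python3 - <<'E'
from cell import env
import cv2,json
o=env.get_obs();print({k:(v.tolist() if hasattr(v,'tolist') else v) for k,v in o.items()})
for n in("top","side"):
    c=env.read_camera(n);cv2.imwrite(f"pics/{n}0.png",c["image"][:,:,::-1]);print(n,c["camera_matrix"],c["R"],c["t"])
E
```

```text
{'time_s': 0.0, 'qpos': [66.92796206166035, 18.438814550771763, -4.015874949577614, 83.17561790935663, 1.2952310082634726, 78.54093931180425, -3.2598882860523073], 'joint_velocities': [-0.03365222149512581, -0.07308756010848755, 0.03877578926061798, 0.12438620246312573, 0.03815636940035687, -0.14201679958450908, -0.07360342427898182], 'effort': [0.0004579845699481666, -49.12889242172241, -0.4031766951084137, -31.252713203430176, -0.06370757007971406, 0.04369138274341822, 0.00016182174022105755], 'tool_pos': [0.2630204979923227, -0.5941764950562797, 0.40365773587394865], 'tool_rot': [-179.8898875669941, 0.005929978599612572, 23.882292875414034], 'force': [0.4119206325173884, -0.6214692990438889, 0.47536441820491776], 'wrist_torque': [-0.03847926940314548, -0.016040307248956633, 0.018972705662344033], 'grasp_force': 0.0, 'grip_width': 0.08687310723000286}
top [[544.19946738   0.         280.99400778]
 [  0.         544.19946738 212.93796322]
 [  0.           0.           1.        ]] [[ 0.0267533  -0.9994703   0.0185305 ]
 [-0.98704248 -0.02934543 -0.15775292]
 [ 0.15821314 -0.01406998 -0.98730473]] [-0.05319246  0.52339669  1.48580816]
side [[540.13219006   0.         287.47039316]
 [  0.         540.13219006 209.56905328]
 [  0.           0.           1.        ]] [[ 0.5526343  -0.83341075 -0.00467488]
 [-0.57707885 -0.37860165 -0.72363029]
 [ 0.60131134  0.40260069 -0.69017198]] [-0.29149841  0.3340397   1.5488039 ]
```

View pics/top0.png

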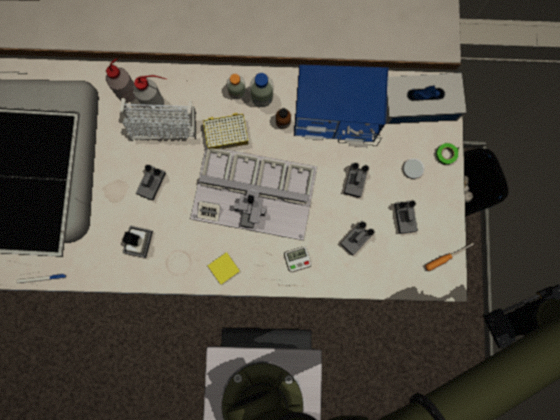

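View pics/side0.png

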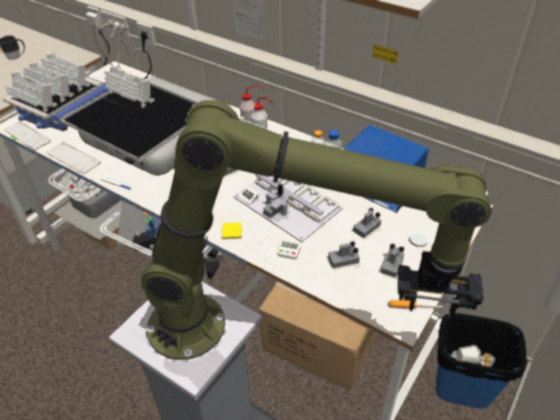

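Top view: deck around (252,195), handle at (250,210), carriers at (151,182), (355,180), (356,238), (404,217), scanner in its cradle at (137,241), timer (298,259), pad (223,268), dish probably (178,262). The side view has the same items, with deck near (285,205) and the arm partly over the left of the bench.

```bash
python3 - <<'E'
import cv2,numpy as np
im=cv2.imread("pics/top0.png")
def tile(x,y,w,h,s): 
    return cv2.resize(im[y:y+h,x:x+w],None,fx=s,fy=s,interpolation=cv2.INTER_CUBIC)
d=tile(186,142,132,100,4) #528x400
out=np.zeros((600,800,3),np.uint8); out[:400,:528]=d
out[0:200,600:800]=tile(335,160,40,40,5); out[200:400,600:800]=tile(336,218,40,40,5)
out[400:600,600:800]=tile(385,198,40,40,5); out[400:600,0:200]=tile(132,162,40,40,5); out[400:600,200:400]=tile(118,221,40,40,5)
out[400:600,400:600]=tile(160,242,40,40,5)
cv2.imwrite("pics/c0.png",out)
E
```

```text
(no output)
```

View pics/c0.png

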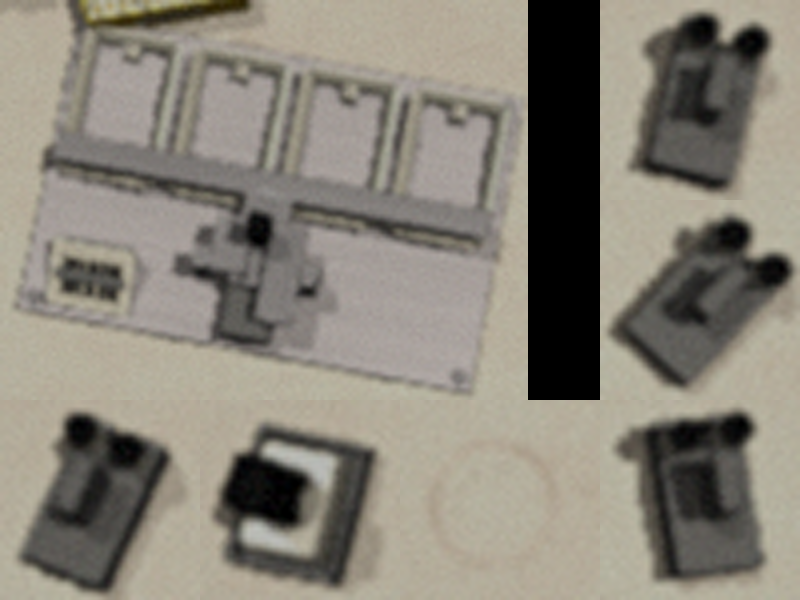

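All four carriers are present, vials (+x) on the far side. The deck is turned about -10°, label at crop (92,275), handle's black top at crop (259,228), ribs along the far walls. The ring at (178,262) is only a stain; the dish is the grey disc at (413,169). I'll enlarge to get sharper picks.

```bash
cat > h.py <<'E'
import numpy as np,cv2,json
from cell import env
def cam(n):
    c=env.read_camera(n); return c
def ray(c,px,z):
    K,R,t=[np.asarray(c[k]) for k in("camera_matrix","R","t")]
    d=R.T@np.linalg.inv(K)@np.array([px[0],px[1],1.]); o=-R.T@t
    return o+d*(z-o[2])/d[2]
def proj(c,X):
    p=np.asarray(c["R"])@np.asarray(X)+c["t"]; p=np.asarray(c["camera_matrix"])@p; return p[:2]/p[2]
def tile(im,x,y,w,h,s): return cv2.resize(im[y:y+h,x:x+w],None,fx=s,fy=s,interpolation=cv2.INTER_CUBIC)
E
python3 - <<'E'
from h import *
im=cv2.imread("pics/top0.png")
im=np.clip(im.astype(float)*1.25,0,255).astype(np.uint8)
out=np.zeros((600,800,3),np.uint8)
out[:360,:]=tile(im,190,146,134,60,6)[:360,:800]
for i,(x,y) in enumerate([(136,166),(340,162),(340,221),(388,201)]): out[370:562,i*200:i*200+192]=tile(im,x,y,32,32,6)
cv2.imwrite("pics/c1.png",out)
E
```

```text
(no output)
```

View pics/c1.png

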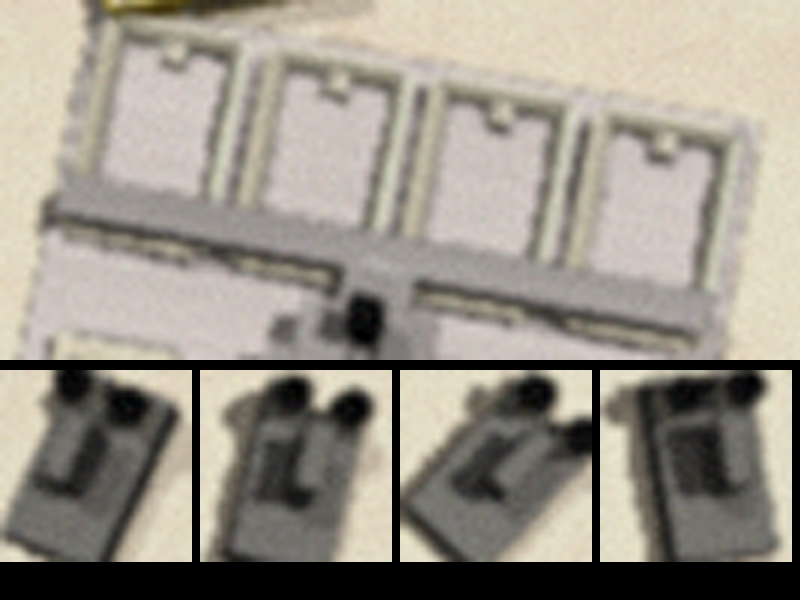

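The crop shows ribs' inner ends at about (174,68), (338,98), (500,128), (661,158) in the 6x tile, and the handle's black block around (364,318). The carrier tiles give clear block tops and fins.

```bash
python3 - <<'E'
from h import *
C={n:cam(n) for n in("top","side")}
for n in C: print(n,"cam at",-np.asarray(C[n]["R"]).T@C[n]["t"])
top=C["top"]
q=lambda x,y,ox,oy,s:((x+.5)/s-.5+ox,(y+.5)/s-.5+oy)
r=[ray(top,q(x,y,190,146,6),.023) for x,y in[(174,68),(338,98),(500,128),(661,158)]]
print("ribs",np.round(r,4), "yaw",[np.degrees(np.arctan2(*(a-b)[1::-1]))for a,b in[(r[0],r[3])]], [np.linalg.norm(r[i]-r[i+1]) for i in range(3)])
for n,(x0,y0,x1,y1) in{"top":(244,188,258,204),"side":(255,175,290,215)}.items():
    v=C[n]["image"][y0:y1,x0:x1].max(2); print(n); print(v[::1,::1] if n=="top" else v[:30,5:30])
np.save("r.npy",r)
E
```

```text
top cam at [ 0.28296347 -0.0168997   1.55049847]
side cam at [-0.57745409 -0.74001944  1.30929957]
ribs [[ 0.686   0.1457  0.023 ]
 [ 0.6736  0.0664  0.023 ]
 [ 0.6613 -0.0118  0.023 ]
 [ 0.6489 -0.0895  0.023 ]] yaw [np.float64(81.04883778130355)] [np.float64(0.08021434911944308), np.float64(0.0791853693382255), np.float64(0.0786274275659755)]
top
[[126 130 125 128 128 128 130 129 129 129 130 126 128 127]
 [ 95 100 110 121 132 136 138 143 140 140 137 129 134 130]
 [ 63  65  77 105 125 127 131 136 137 139 142 138 134 140]
 [ 91  60  60  97 121 124 123 126 123 131 136 136 132 138]
 [103  71  64 102 126 126 123 119 123 123 124 124 129 129]
 [ 84  62  67 103 119 119 123 122 122 121 121 124 125 124]
 [ 67  58  83 108 107  94  96 102 110 119 120 126 130 125]
 [ 91  80  97 105  73  46  44  56  77  89 115 126 128 126]
 [108 107 114  95  48  17  15  24  28  63 101 121 127 121]
 [101 101 103  82  30  12  12   0  14  40  88 116 124 119]
 [ 73  72  76  61  22  17  11  10   6  39  86 118 125 121]
 [ 64  63  55  44  18   6  16  14  13  37  90 123 128 124]
 [ 62  62  58  41  22   0   4   5   8  36
[... 2651 characters left out ...]
73  77  86 102 122 131 124 122 133 145
  149 152 154 156 158 163 170]
 [227 229 230 228 224 201 140  85  73  78  90 105 111 114 124 143 163 172
  176 175 174 168 167 171 174]
 [227 228 227 224 215 187 130  85  75  81 104 127 134 135 147 165 180 186
  184 184 180 176 176 176 173]
 [226 224 219 206 182 153 111  79  74  79  97 121 144 160 170 178 184 186
  183 184 184 182 179 175 166]
 [227 221 201 174 150 126  97  78  80  86  96 119 150 171 181 183 185 185
  184 183 183 181 178 176 175]
 [228 223 207 182 159 134 102  90  99 111 123 143 172 183 184 183 185 184
  182 180 175 168 164 175 178]
 [228 227 222 212 195 165 128 115 125 132 138 159 180 187 186 184 184 182
  179 168 150 136 138 160 164]]
```

```bash
cat > car.py <<'E'
from h import *
from scipy.ndimage import map_coordinates
def edge(c,g,p0,d,z,L=.016,thr=None):
    s=np.linspace(-L,L,65); P=np.array([proj(c,[*(p0+d*k),z]) for k in s])
    v=map_coordinates(g,[P[:,1],P[:,0]],order=1); 
    i=np.argmax(np.gradient(cv2.GaussianBlur(v.reshape(1,-1),(0,0),3).ravel())); return s[i]
def carrier(c,x,y,yaw,it=5):
    g=c["image"].max(2).astype(float); o=-np.asarray(c["R"]).T@c["t"]; p=np.array([x,y])
    for _ in range(it):
        a=np.radians(yaw); ux=np.array([np.cos(a),np.sin(a)]); uy=np.array([-ux[1],ux[0]])
        vis=lambda n,m: 0. if (o[:2]-(p+n*m))@n>0 else .028
        zl,zr,zf=vis(uy,.025),vis(-uy,.025),vis(-ux,.045)
        X=np.array([-.040,-.033,-.026,-.019]); 
        l=[edge(c,g,p+ux*k+uy*.025,uy,zl) for k in X]; r=[edge(c,g,p+ux*k-uy*.025,-uy,zr) for k in X]
        f=[edge(c,g,p-ux*.045+uy*k,-ux,zf) for k in(-.015,-.008,0,.008,.015)]
        cy=(np.array(l)-r)/2; sl=np.polyfit([-.015,-.008,0,.008,.015],-np.array(f),1)[0]; ay=np.polyfit(X,cy,1)[0]
        dyaw=np.degrees(np.median([-sl,ay]) if 0 else -sl*.6+ay*.4)
        p=p+uy*np.median(cy)*.8+ux*(-np.median(f))*.8; yaw+=np.clip(dyaw,-6,6)*.6
    return p,yaw,dict(w=np.median(np.array(l)+r),sl=np.degrees(-sl),ay=np.degrees(ay),f=np.round(f,4))
E
python3 - <<'E'
from car import *
top,side=cam("top"),cam("side")
print("handle top",ray(top,(250.5,197.9),.11),"side",ray(side,(279.5,190),.088),ray(side,(279.5,185.5),.110))
q=lambda x,y,ox,oy,s,tx=0,ty=0:((x-tx+.5)/s-.5+ox,(y-ty+.5)/s-.5+oy)
# fin tops (z=73) initial
F={"A":(62,450,136,166,6,0,370),"B":(308,450,340,162,6,200,370),"C":(515,457,340,221,6,400,370),"D":(735,445,388,201,6,600,370)}
# cap mids (z 59)
cap={"A":(97,395),"B":(320,398),"C":(557,412),"D":(716,388)}
for k,v in F.items():
    f=ray(top,q(*v),.073); m=ray(top,q(*cap[k],*v[2:]),.059); y=np.degrees(np.arctan2(*(m-f)[1::-1]))
    print(k,"fin",np.round(f[:2],4),"yaw",round(y,1),"->",*carrier(top,f[0],f[1],y))
print("scanner",ray(top,q(270,490,118,221,5,200,400),.12),"label",ray(top,q(92,277,186,142,4),.03))
for x,y in[(270,432),(372,452),(340,582),(232,558)]: print("cradle",ray(top,q(x,y,118,221,5,200,400),.024))
E
```

```text
handle top [0.55231351 0.0456779  0.11      ] side [0.55219237 0.04847168 0.088     ] [0.55077411 0.0471142  0.11      ]
A fin [0.6038 0.3379] yaw -20.6 -> [0.60596486 0.3390789 ] -18.7964825755154 {'w': np.float64(-0.002000000000000001), 'sl': np.float64(0.6938935235148387), 'ay': np.float64(-0.8185111359011751), 'f': array([-0.001 ,  0.0005, -0.001 , -0.0005,  0.    ])}
B fin [ 0.6334 -0.2486] yaw -15.2 -> [ 0.63209631 -0.24856564] -12.40748917282369 {'w': np.float64(0.006999999999999999), 'sl': np.float64(-0.7930211697312441), 'ay': np.float64(1.6370222718023537), 'f': array([ 0.0005,  0.    , -0.0005, -0.001 ,  0.0005])}
C fin [ 0.4646 -0.2526] yaw -42.9 -> [ 0.46374261 -0.25293308] -41.92777901535637 {'w': np.float64(0.005749999999999998), 'sl': np.float64(0.7434573466230413), 'ay': np.float64(-0.40925556795058876), 'f': array([0.0005, 0.    , 0.    , 0.    , 0.001 ])}
D fin [ 0.5299 -0.3944] yaw 9.8 -> [ 0.52753899 -0.39250216] 7.579302704984657 {'w': np.float64(0.006249999999999999), 'sl': np.float64(-1.0904041083804605), 'ay': np.float64(0.6138833519258812), 'f': array([ 0.    ,  0.    ,  0.    ,  0.0005, -0.001 ])}
scanner [0.43222443 0.35354982 0.12      ] label [0.5264427  0.16594873 0.03      ]
cradle [0.47500937 0.38070272 0.024     ]
cradle [0.4653466  0.32281869 0.024     ]
cradle [0.39181078 0.33592531 0.024     ]
cradle [0.40350379 0.39686282 0.024     ]
```

Request:
step_arm(
  steps=[1,0,0,0,8.2,1,0,0,0,8.2,1,0,0,0,8.2,1,0,0,0,8.3,1,15.5,-56.5,0,0,1,15.5,-56.5,0,0,1,15.5,-56.5,0,0,1,15.5,-56.5,0,0,1,15.5,-56.5,0,0,1,15.5,-56.5,0,0,1,15.5,-56.5,0,0,1,15.5,-56.5,0,0],
)

```text
time_s: 1.8
tool_pos: [0.4569, -0.1655, 0.4051]
tool_rot: [180.0, -0.1, -9.0]
force: [1.4, -1.3, 0.4]
grip_width: 0.0868
grasp_force: 0.0
```

```bash
cat > plan.py <<'E'
import sys
from h import *
def plan(*wps):
    o=env.get_obs(); p=np.array(o["tool_pos"]); yaw=o["tool_rot"][2]
    print("t",round(o["time_s"],2),"at",np.round(p,4),np.round(o["tool_rot"],2),"F",np.round(o["force"],1),"w",round(o["grip_width"],4),"gf",round(o["grasp_force"],1))
    for x,y,z,w in wps:   # turn first, then shift
        a=np.radians(w); d=np.array([x,y,z])-p
        print("turn %.1f then dx %.1f dy %.1f dz %.1f"%(-(w-yaw),*(1000*np.array([d[0]*np.cos(a)+d[1]*np.sin(a), d[0]*np.sin(a)-d[1]*np.cos(a), -d[2]]))))
        p=np.array([x,y,z]); yaw=w
if __name__=="__main__":
    v=[float(k) for k in sys.argv[1:]]; plan(*[v[i:i+4] for i in range(0,len(v),4)])
E
python3 plan.py .552 .0475 .404 -9 .552 .0475 .252 -9
```

```text
t 1.8 at [ 0.4569 -0.1655  0.4051] [ 1.7996e+02 -5.0000e-02 -9.0200e+00] F [ 1.4 -1.3  0.4] w 0.0868 gf 0.0
turn -0.0 then dx 60.6 dy -225.3 dz 1.1
turn -0.0 then dx 0.0 dy -0.0 dz 152.0
```

Request:
step_arm(
  steps=[1,15.2,-56.3,0,0,1,15.2,-56.3,0,0,1,15.2,-56.3,0,0,1,15.0,-56.4,0,0,1,0,0,0,0,1,0,0,40,0,1,0,0,40,0,1,0,0,40,0,1,0,0,32,0,1,0,0,0,0,0.35,0,0,0,0,0.35,0,0,0,0],
  grip_force=15,
)

```text
time_s: 3.3
tool_pos: [0.5524, 0.0455, 0.2546]
tool_rot: [-180.0, -0.2, -9.0]
force: [0.8, -0.1, -0.1]
grip_width: 0.0746
grasp_force: 0.0
```

Request:
step_arm(
  steps=[0.1,0,0,0,0,0.1,0,0,0,0,0.1,0,0,0,0,0.1,0,0,0,0],
  grip_force=15,
)

```text
time_s: 3.8
tool_pos: [0.5516, 0.0456, 0.2527]
tool_rot: [180.0, 0.0, -9.0]
force: [-0.5, 0.7, 0.8]
grip_width: 0.0352
grasp_force: 0.0
```

```bash
python3 plan.py .552 .0475 .252 -9
```

```text
t 3.8 at [0.5516 0.0456 0.2527] [179.99   0.    -9.02] F [-0.5  0.7  0.8] w 0.0352 gf 0.0
turn -0.0 then dx 0.1 dy -1.9 dz 0.7
```

Request:
step_arm(
  steps=[0.1,0,-1,0,0,0.1,0,0,0,0,0.1,0,0,0,0,0.1,0,0,0,0],
  grip_force=15,
)

```text
time_s: 4.3
tool_pos: [0.5519, 0.0482, 0.2527]
tool_rot: [-179.9, -0.0, -8.9]
force: [2.1, 5.6, -2.1]
grip_width: 0.016
grasp_force: 15.0
```

```bash
python3 plan.py .552 .0475 .252 -9
```

```text
t 4.3 at [0.5519 0.0482 0.2527] [-1.7985e+02 -2.0000e-02 -8.9500e+00] F [ 2.1  5.6 -2.1] w 0.016 gf 15.0
turn 0.1 then dx 0.2 dy 0.7 dz 0.7
```

Request:
step_arm(
  steps=[0.1,0,-1.2,0,0,0.1,0,0,0,0,0.1,-8,0,0,0,0.1,-8,0,0,0,0.1,-8,0,0,0,0.1,-8,0,0,0,0.1,-5.5,0,0,0,0.1,0,0,0,0,0.1,0,0,0,0],
  grip_force=40,
)

```text
time_s: 5.42
tool_pos: [0.5165, 0.0538, 0.2528]
tool_rot: [-179.9, -0.3, -9.0]
force: [9.2, 4.8, -10.6]
grip_width: 0.0155
grasp_force: 40.0
```

```bash
python3 plan.py .5149 .0542 .252 -9
```

```text
t 5.42 at [0.5165 0.0538 0.2528] [-179.85   -0.33   -9.02] F [  9.2   4.8 -10.6] w 0.0155 gf 40.0
turn -0.0 then dx -1.6 dy -0.1 dz 0.8
```

Request:
step_arm(
  steps=[0.1,-2,0,0,0,0.1,0,0,0,0,0.1,0,-4,0,0,0.1,0,-4,0,0,0.1,0,-4,0,0,0.1,0,-3,0,0,0.1,0,0,0,0,0.1,0,0,0,0],
)

```text
time_s: 6.42
tool_pos: [0.5171, 0.0666, 0.2527]
tool_rot: [179.9, -0.3, -9.1]
force: [9.6, -1.7, -8.5]
grip_width: 0.0156
grasp_force: 40.0
```

```bash
python3 plan.py .5149 .0542 .252 -9
```

```text
t 6.42 at [0.5171 0.0666 0.2527] [179.95  -0.33  -9.12] F [ 9.6 -1.7 -8.5] w 0.0156 gf 40.0
turn -0.1 then dx -0.2 dy 12.6 dz 0.7
```

Request:
step_arm(
  steps=[0.1,0,-2,0,0,0.1,0,0,0,0,0.1,2,0,0,0,0.1,2,0,0,0,0.1,0,0,0,0,0.1,0,0,0,0],
)

```text
time_s: 7.18
tool_pos: [0.5203, 0.0681, 0.2527]
tool_rot: [179.9, -0.1, -9.1]
force: [5.2, -3.7, -4.6]
grip_width: 0.016
grasp_force: 40.0
```

```bash
python3 plan.py .5149 .0542 .252 -9
```

```text
t 7.17 at [0.5203 0.0681 0.2527] [ 1.7987e+02 -1.4000e-01 -9.1100e+00] F [ 5.2 -3.7 -4.6] w 0.016 gf 40.0
turn -0.1 then dx -3.1 dy 14.6 dz 0.7
```

Request:
step_arm(
  steps=[0.1,1,0,0,0,0.1,0,0,0,0,0.5,0,0,0,0,0.5,0,0,0,0,0.5,0,0,0,0,0.5,0,0,0,0,0.5,0,0,-40,0,0.5,0,0,-50,0,1,0,0,-50,0,1,0,50,0,0,1,0,50,0,0,1,0,0,0,0],
)

```text
time_s: 8.68
tool_pos: [0.5042, -0.0333, 0.3926]
tool_rot: [179.9, 0.0, -9.5]
force: [-0.3, 0.3, -0.8]
grip_width: 0.0758
grasp_force: 0.0
```

```bash
python3 - <<'E'
from car import *
from plan import plan
c=cam("top"); im=c["image"][:,:,::-1]; cv2.imwrite("pics/top1.png",im)
im=np.clip(im*1.25,0,255).astype(np.uint8)
cv2.imwrite("pics/c2.png",tile(im,188,142,133,100,6))
for k,v in dict(A=(.606,.339,-18.8),B=(.632,-.2486,-12.4),C=(.4637,-.253,-42),D=(.5275,-.3925,7.6)).items(): print(k,*carrier(c,*v))
plan((.632,-.248,.38,-13),(.632,-.248,.217,-13))
E
```

```text
A [0.60565311 0.33922554] -18.94784180378561 {'w': np.float64(-0.0017500000000000007), 'sl': np.float64(1.0904041083804605), 'ay': np.float64(-1.2277667038517632), 'f': array([-0.0005,  0.001 ,  0.    ,  0.0005,  0.0005])}
B [ 0.63199721 -0.24859937] -12.872244106574954 {'w': np.float64(0.006749999999999999), 'sl': np.float64(-0.049563823108202724), 'ay': np.float64(0.6138833519258825), 'f': array([ 0.    ,  0.    ,  0.    , -0.001 ,  0.0005])}
C [ 0.46317275 -0.25238999] -42.219213709061414 {'w': np.float64(0.005749999999999998), 'sl': np.float64(0.3469467617574191), 'ay': np.float64(-0.6138833519258831), 'f': array([ 0.0005,  0.    , -0.001 , -0.0005,  0.001 ])}
D [ 0.52752586 -0.39269832] 7.400328598335523 {'w': np.float64(0.006499999999999999), 'sl': np.float64(-0.3469467617574193), 'ay': np.float64(0.8185111359011754), 'f': array([ 0.    ,  0.    ,  0.    ,  0.0005, -0.0005])}
t 8.72 at [ 0.5046 -0.0306  0.3927] [ 1.7999e+02  1.0000e-02 -9.2500e+00] F [0.  1.1 0.5] w 0.0797 gf 0.0
turn 3.7 then dx 173.1 dy 183.2 dz 12.7
turn 0.0 then dx 0.0 dy -0.0 dz 163.0
```

View pics/c2.png

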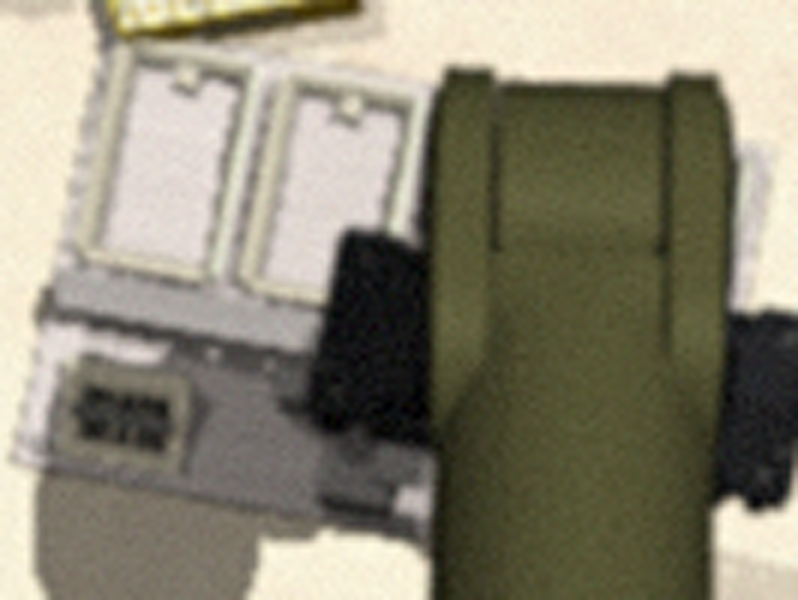

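```bash
python3 - <<'E'
from h import *
c=cam("top");q=lambda x,y,ox=188,oy=142,s=6:((x+.5)/s-.5+ox,(y+.5)/s-.5+oy)
P=[ray(c,q(*p),.027) for p in[(120,45),(258,68),(225,287),(75,255)]]
print("p1",np.mean(P,0),[np.linalg.norm(P[i]-P[i-1]) for i in range(4)])
r=np.load("r.npy"); a=np.radians(-8.95); print(np.round(r[:,:2]-.037*np.array([np.cos(a),np.sin(a)]),4))
print("rib p1,p2 again",ray(c,q(187,84),.02),ray(c,q(350,115),.02))
# row profile of pocket 1 centreline along deck x, z=10 plane
g=c["image"].max(2); ux=np.array([np.cos(a),np.sin(a)]);uy=np.array([-ux[1],ux[0]])
p=np.array([.6494,.1515])
for off in(-.012,.012):
    print(off,[int(cv2.getRectSubPix(c["image"],(1,1),tuple(map(float,proj(c,[*(p+ux*k+uy*off),.010]))))[0,0].max()) for k in np.arange(-.066,.067,.003)])
print([int(cv2.getRectSubPix(c["image"],(1,1),tuple(map(float,proj(c,[*(p+uy*k-ux*.01),.010]))))[0,0].max()) for k in np.arange(-.045,.046,.003)])
E
```

```text
p1 [0.64968458 0.15149428 0.027     ] [np.float64(0.10487089426011145), np.float64(0.06726648054008522), np.float64(0.10821530659063607), np.float64(0.07302573241957859)]
[[ 0.6494  0.1514]
 [ 0.6371  0.0722]
 [ 0.6247 -0.0061]
 [ 0.6124 -0.0837]]
rib p1,p2 again [0.69073037 0.14568369 0.02      ] [0.67785568 0.0666982  0.02      ]
-0.012 [139, 135, 136, 125, 97, 115, 158, 169, 168, 178, 181, 182, 183, 183, 183, 180, 180, 185, 185, 176, 185, 183, 183, 184, 185, 180, 183, 183, 185, 188, 186, 182, 180, 184, 183, 183, 185, 176, 144, 107, 117, 146, 165, 165, 150]
0.012 [138, 137, 138, 135, 122, 131, 160, 170, 171, 178, 180, 181, 184, 184, 183, 183, 182, 182, 179, 182, 184, 183, 183, 183, 183, 184, 182, 181, 183, 186, 186, 185, 183, 182, 183, 179, 170, 166, 148, 123, 118, 142, 162, 142, 86]
[167, 151, 109, 122, 165, 173, 146, 126, 154, 178, 184, 179, 182, 182, 180, 181, 180, 180, 179, 180, 180, 180, 180, 173, 151, 139, 150, 162, 169, 172, 176]
```

Pocket walls are clear: bar parked, pockets 1 and 2 wholly visible, pocket 1 centred near (170,164) in the crop. Going for carrier B.

Request:
step_arm(
  steps=[1,0,0,0,3.6,1,34.6,37,2.5,0,1,34.6,37,2.5,0,1,34.6,37,2.5,0,1,34.6,37,2.5,0,1,34.6,37,2.5,0,1,0,0,0,0,1,0,0,45,0,1,0,0,45,0,1,0,0,45,0,1,0,0,0,0,1,0,0,0,0],
)

```text
time_s: 10.28
tool_pos: [0.6344, -0.2459, 0.2473]
tool_rot: [-180.0, -0.1, -12.5]
force: [0.1, -0.7, 0.9]
grip_width: 0.087
grasp_force: 0.0
```

```bash
python3 plan.py .632 -.2495 .217 -12.9
```

```text
t 10.28 at [ 0.6344 -0.2459  0.2473] [-1.7997e+02 -1.5000e-01 -1.2520e+01] F [ 0.1 -0.7  0.9] w 0.087 gf 0.0
turn 0.4 then dx -1.5 dy 4.1 dz 30.3
```

Request:
step_arm(
  steps=[1,-1.5,4,15,0.4,1,0,0,15.3,0,1,0,0,0,0,0.4,0,0,0,0,0.1,0,0,0,0,0.1,0,0,0,0,0.1,0,0,0,0,0.1,0,0,0,0,0.1,0,0,0,0,0.1,0,0,0,0,0.1,0,0,0,0,0.1,0,0,0,0],
  grip_force=20,
)

```text
time_s: 11.78
tool_pos: [0.6309, -0.2506, 0.2149]
tool_rot: [-180.0, 0.0, -13.0]
force: [0.4, 0.7, -0.7]
grip_width: 0.0136
grasp_force: 20.0
```

Request:
step_arm(
  steps=[0.1,0,0,0,0,0.1,0,0,-40,0,0.1,0,0,-50,0,0.1,0,0,-10,0,0.1,0,0,0,0],
  grip_force=30,
)

```text
time_s: 12.4
tool_pos: [0.6309, -0.2507, 0.315]
tool_rot: [180.0, -0.0, -13.0]
force: [-1.3, -0.1, -2.5]
grip_width: 0.0136
grasp_force: 30.0
```

```bash
python3 plan.py .6132 -.0848 .32 -9 .6132 -.0848 .227 -9
```

```text
t 12.4 at [ 0.6309 -0.2507  0.315 ] [ 1.7998e+02 -3.0000e-02 -1.3020e+01] F [-1.3 -0.1 -2.5] w 0.0136 gf 30.0
turn -4.0 then dx -43.4 dy -161.1 dz -5.0
turn -0.0 then dx 0.0 dy -0.0 dz 93.0
```

Request:
step_arm(
  steps=[0.1,0,0,0,-4,0.1,-11,-40.3,0,0,0.1,-11,-40.3,0,0,0.1,-11,-40.3,0,0,0.1,-11,-40.2,0,0,0.1,0,0,0,0,0.1,0,0,30,0,0.1,0,0,30,0,0.1,0,0,5,0,0.1,0,0,0,0,0.1,0,0,0,0],
)

```text
time_s: 13.78
tool_pos: [0.6133, -0.0849, 0.2511]
tool_rot: [180.0, -0.1, -9.0]
force: [-0.1, -0.6, -2.1]
grip_width: 0.014
grasp_force: 30.0
```

```bash
python3 plan.py .6122 -.0848 .227 -9 ; python3 - <<'E'
from h import *
im=cam("side")["image"][:,:,::-1]; im=np.clip(im*1.25,0,255).astype(np.uint8)
cv2.imwrite("pics/s1.png",tile(im,230,160,130,95,6))
E
```

```text
t 13.78 at [ 0.6133 -0.0849  0.2511] [ 1.80e+02 -1.10e-01 -9.03e+00] F [-0.1 -0.6 -2.1] w 0.014 gf 30.0
turn -0.0 then dx -1.1 dy 0.1 dz 24.1
```

View pics/s1.png

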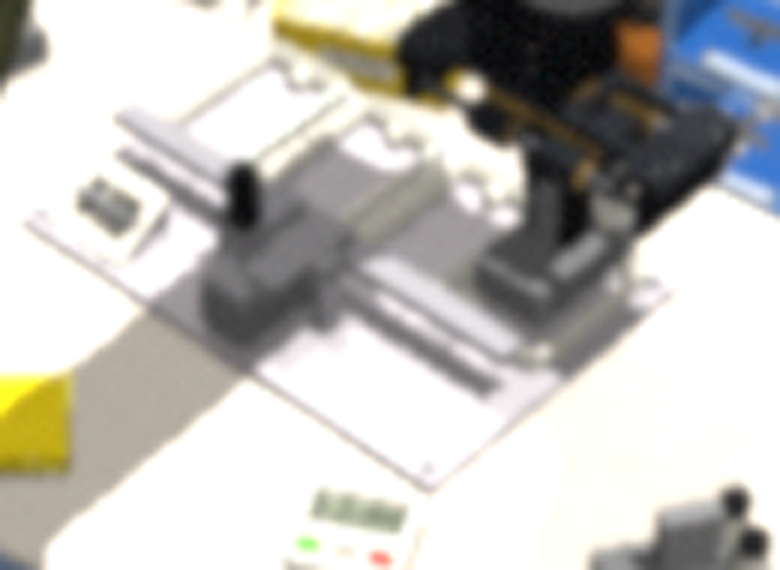

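The side crop shows the carrier held over pocket 4 at about (550,270), the bar parked with the handle at (243,195). Lowering it in stages.

Request:
step_arm(
  steps=[0.1,-0.5,0,10,0,0.1,0,0,6,0,0.1,0,0,0,0,0.1,0,0,4,0,0.1,0,0,0,0],
)

```text
time_s: 14.45
tool_pos: [0.6121, -0.0844, 0.2295]
tool_rot: [-180.0, 0.0, -9.0]
force: [-0.1, 1.3, -1.5]
grip_width: 0.0138
grasp_force: 30.0
```

Request:
step_arm(
  steps=[0.1,0,0,3,0,0.1,0,0,3,0,0.1,0,0,0,0,0.1,0,0,0,0],
)

```text
time_s: 14.95
tool_pos: [0.6124, -0.0844, 0.2248]
tool_rot: [180.0, -0.0, -9.0]
force: [-1.9, 2.0, 5.0]
grip_width: 0.0137
grasp_force: 30.0
```

```bash
python3 plan.py .6122 -.0848 .2249 -9
```

```text
t 14.95 at [ 0.6124 -0.0844  0.2248] [ 1.7999e+02 -4.0000e-02 -9.0100e+00] F [-1.9  2.   5. ] w 0.0137 gf 30.0
turn -0.0 then dx -0.2 dy 0.4 dz -0.1
```

Request:
step_arm(
  steps=[0.5,0,0,0,0,0.5,0,0,0,0,0.5,0,0,0,0,0.5,0,0,0,0,0.5,0,0,-40,0,1,0,0,-50,0,1,0,0,-30,0,1,-36,46,0,0,1,-36,46,0,0,1,0,0,0,0],
)

```text
time_s: 16.2
tool_pos: [0.5237, -0.1688, 0.3438]
tool_rot: [179.8, 0.1, -9.5]
force: [1.5, 0.3, -0.1]
grip_width: 0.0831
grasp_force: 0.0
```

```bash
python3 - <<'E'
from car import *
from plan import plan
c=cam("top"); im=c["image"][:,:,::-1]; cv2.imwrite("pics/top2.png",im)
for k,v in dict(A=(.606,.339,-18.8),C=(.4632,-.2525,-42),D=(.5275,-.3925,7.6)).items(): print(k,*carrier(c,*v))
plan((.4635,-.2535,.30,-42),(.4635,-.2535,.215,-42))
E
```

```text
A [0.60596666 0.33890572] -19.15329093111527 {'w': np.float64(-0.0015000000000000013), 'sl': np.float64(0.6938935235148387), 'ay': np.float64(-0.6138833519258825), 'f': array([-0.0005,  0.001 , -0.0005,  0.    ,  0.0005])}
C [ 0.4643714  -0.24958862] -45.6 {'w': np.float64(-0.0032500000000000003), 'sl': np.float64(7.186754350689392), 'ay': np.float64(-39.90241787518233), 'f': array([ 0.0005, -0.012 , -0.006 , -0.002 ,  0.    ])}
D [ 0.5275 -0.3925] 8.02075437491169 {'w': np.float64(0.005999999999999998), 'sl': np.float64(-0.6938935235148386), 'ay': np.float64(1.227766703851765), 'f': array([ 0.    , -0.0005,  0.    ,  0.0005, -0.001 ])}
t 16.25 at [ 0.5254 -0.1663  0.3441] [ 1.7993e+02 -1.0000e-02 -9.2900e+00] F [ 0.6  1.2 -0.3] w 0.0848 gf 0.0
turn 32.7 then dx 12.4 dy 106.3 dz 44.1
turn 0.0 then dx 0.0 dy -0.0 dz 85.0
```

View pics/top2.png

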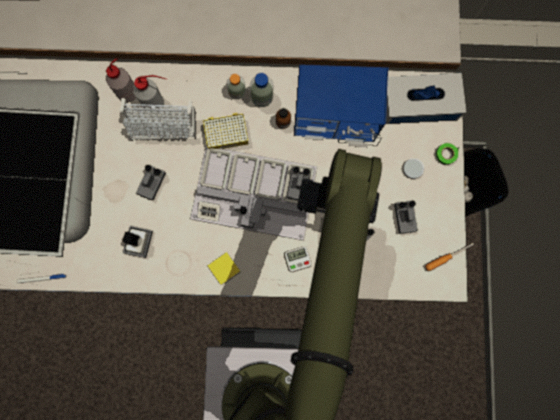

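Carrier B sits in pocket 4 at (299,186); C is hidden under the arm while D (404,217) and A (151,182) are unmoved. Taking D next.

Request:
step_arm(
  steps=[1,0,0,0,-8.5,1,0,0,0,-8.5,1,-5.6,45.2,0,0,1,-5.6,45.2,0,0,1,-5.6,45.2,0,0,1,-5.6,45.2,0,0,1,-5.6,45.2,0,0,1,0,0,40,0,1,0,0,40,0,1,0,0,10,0,1,0,0,0,0,1,0,0,0,0],
)

```text
time_s: 17.75
tool_pos: [0.5315, -0.3919, 0.2561]
tool_rot: [179.9, -0.2, 8.0]
force: [-0.1, -0.6, 0.5]
grip_width: 0.0872
grasp_force: 0.0
```

```bash
python3 - <<'E'
from car import *
from plan import plan
c=cam("top")
for k,v in dict(A=(.606,.339,-18.8),C=(.4632,-.2525,-42)).items(): print(k,*carrier(c,*v))
plan((.5277,-.394,.215,7.7))
E
```

```text
A [0.60593157 0.33881206] -19.348714005084755 {'w': np.float64(-0.0017500000000000016), 'sl': np.float64(0.6938935235148387), 'ay': np.float64(0.20462778397529627), 'f': array([-0.0005,  0.001 ,  0.    ,  0.    ,  0.0005])}
C [ 0.4610042  -0.25762435] -47.171234403448175 {'w': np.float64(0.0010000000000000009), 'sl': np.float64(-3.0729570327085707), 'ay': np.float64(4.706439031431764), 'f': array([ 0.0005,  0.001 ,  0.0005, -0.001 , -0.0005])}
t 17.8 at [ 0.5313 -0.392   0.2562] [ 1.7986e+02 -1.5000e-01  8.0000e+00] F [0.  0.6 0.1] w 0.0869 gf 0.0
turn 0.3 then dx -3.9 dy 1.5 dz 41.2
```

Request:
step_arm(
  steps=[1,-3.8,1.5,20,0.3,1,0,0,21,0,0.5,0,0,0,0,0.2,0,0,0,0,0.1,0,0,0,0,0.1,0,0,0,0,0.1,0,0,0,0,0.1,0,0,0,0,0.1,0,0,0,0,0.1,0,0,0,0,0.1,0,0,0,0,0.1,0,0,0,0],
  grip_force=30,
)

```text
time_s: 19.3
tool_pos: [0.5268, -0.3939, 0.213]
tool_rot: [180.0, 0.0, 7.7]
force: [0.7, 0.0, 0.9]
grip_width: 0.0138
grasp_force: 29.9
```

```bash
python3 plan.py .6247 -.0057 .34 -9 .6247 -.0057 .227 -9
```

```text
t 19.3 at [ 0.5268 -0.3939  0.213 ] [179.99   0.     7.68] F [0.7 0.  0.9] w 0.0138 gf 29.9
turn 16.7 then dx 36.0 dy -398.8 dz -127.0
turn -0.0 then dx 0.0 dy -0.0 dz 113.0
```

Request:
step_arm(
  steps=[0.1,0,0,-45,0,0.1,0,0,-45,0,0.1,0,0,-37,0,0.1,0,0,0,8.3,0.1,0,0,0,8.4,0.1,5.1,-57,0,0,0.1,5.1,-57,0,0,0.1,5.1,-57,0,0,0.1,5.1,-57,0,0,0.1,5.1,-57,0,0,0.1,5.1,-57,0,0,0.1,5.1,-57,0,0],
)

```text
time_s: 20.8
tool_pos: [0.6246, -0.0037, 0.3396]
tool_rot: [180.0, 0.0, -9.0]
force: [0.7, -0.1, -2.2]
grip_width: 0.0135
grasp_force: 29.9
```

Request:
step_arm(
  steps=[0.1,0,0,0,0,0.1,0,0,35,0,0.1,0,0,35,0,0.1,0,0,15,0,0.1,0,0,0,0,0.1,0,0,0,0],
)

```text
time_s: 21.55
tool_pos: [0.6253, -0.0055, 0.2565]
tool_rot: [-180.0, -0.1, -9.0]
force: [-0.6, 0.0, -1.3]
grip_width: 0.0136
grasp_force: 29.9
```

```bash
python3 plan.py .6248 -.0054 .223 -9
```

```text
t 21.55 at [ 0.6253 -0.0055  0.2565] [-1.7999e+02 -1.4000e-01 -9.0300e+00] F [-0.6  0.  -1.3] w 0.0136 gf 29.9
turn -0.0 then dx -0.5 dy -0.0 dz 33.5
```

Request:
step_arm(
  steps=[0.1,-0.5,0,14,0,0.1,0,0,8,0,0.1,0,0,0,0,0.1,0,0,4,0,0.1,0,0,4,0,0.1,0,0,3,0,0.1,0,0,0,0,0.1,0,0,0,0],
)

```text
time_s: 22.55
tool_pos: [0.6242, -0.0051, 0.2229]
tool_rot: [180.0, -0.0, -9.0]
force: [-3.3, 1.1, 4.6]
grip_width: 0.0139
grasp_force: 30.0
```

```bash
python3 plan.py .6248 -.0054 .223 -9
```

```text
t 22.55 at [ 0.6242 -0.0051  0.2229] [ 1.7999e+02 -2.0000e-02 -9.0200e+00] F [-3.3  1.1  4.6] w 0.0139 gf 30.0
turn -0.0 then dx 0.6 dy 0.2 dz -0.1
```

Request:
step_arm(
  steps=[0.5,0,0,0,0,0.5,0,0,0,0,0.5,0,0,0,0,0.5,0,0,0,0,0.5,0,0,-40,0,1,0,0,-50,0,1,0,0,-20,10,1,0,-50,0,0,1,0,-50,0,0,1,0,-50,0,0,1,0,0,0,0],
)

```text
time_s: 23.92
tool_pos: [0.6724, 0.1427, 0.3316]
tool_rot: [-179.8, 0.1, -18.6]
force: [0.1, 0.5, 0.2]
grip_width: 0.0861
grasp_force: 0.0
```

```bash
python3 - <<'E'
from car import *
from plan import plan
c=cam("top"); im=c["image"][:,:,::-1]; cv2.imwrite("pics/top3.png",im)
for k,v in dict(A=(.606,.339,-18.8),C=(.4632,-.2525,-42)).items(): print(k,*carrier(c,*v))
plan((.606,.339,.30,-19),(.606,.339,.214,-19))
E
```

```text
A [0.60578181 0.33960246] -18.67068090496454 {'w': np.float64(-0.0020000000000000018), 'sl': np.float64(-0.0495638231082026), 'ay': np.float64(0.40925556795058815), 'f': array([-0.0005,  0.001 , -0.001 ,  0.    ,  0.    ])}
C [ 0.46342932 -0.25284104] -42.40291139859274 {'w': np.float64(0.005249999999999998), 'sl': np.float64(1.0904041083804605), 'ay': np.float64(-1.4323944878270594), 'f': array([ 0.    ,  0.    , -0.0005, -0.0005,  0.001 ])}
t 23.98 at [0.6727 0.1394 0.3315] [-1.7995e+02  6.0000e-02 -1.8760e+01] F [ 0.  -1.1 -1. ] w 0.0864 gf 0.0
turn 0.2 then dx -128.0 dy -167.0 dz 31.5
turn 0.0 then dx 0.0 dy -0.0 dz 86.0
```

Request:
step_arm(
  steps=[1,-32,-41.5,0,0.2,1,-32,-41.5,0,0,1,-32,-41.5,0,0,1,-32,-41.5,0,0,1,0,0,0,0,1,0,0,40,0,1,0,0,36,0,1,0,0,0,0,1,0,0,0,0],
)

```text
time_s: 25.1
tool_pos: [0.6076, 0.3344, 0.2574]
tool_rot: [-179.9, -0.1, -19.3]
force: [0.3, 0.8, 0.3]
grip_width: 0.087
grasp_force: 0.0
```

```bash
python3 plan.py .606 .339 .214 -18.8
```

```text
t 25.1 at [0.6076 0.3344 0.2574] [-1.7995e+02 -1.0000e-01 -1.9310e+01] F [0.3 0.8 0.3] w 0.087 gf 0.0
turn -0.5 then dx -3.0 dy -3.9 dz 43.4
```

Request:
step_arm(
  steps=[1,-3,-4,20,-0.5,1,0,0,23,0,0.5,0,0,0,0,0.2,0,0,0,0,0.1,0,0,0,0,0.1,0,0,0,0,0.1,0,0,0,0,0.1,0,0,0,0,0.1,0,0,0,0,0.1,0,0,0,0,0.1,0,0,0,0,0.1,0,0,0,0],
  grip_force=30,
)

```text
time_s: 26.6
tool_pos: [0.6051, 0.34, 0.2129]
tool_rot: [180.0, 0.0, -18.7]
force: [-1.0, -0.3, 0.7]
grip_width: 0.0139
grasp_force: 30.0
```

```bash
python3 plan.py .6497 .1526 .34 -9 .6497 .1526 .256 -9
```

```text
t 26.6 at [0.6051 0.34   0.2129] [179.98   0.   -18.72] F [-1.  -0.3  0.7] w 0.0139 gf 30.0
turn -9.7 then dx 73.4 dy 178.1 dz -127.1
turn -0.0 then dx 0.0 dy -0.0 dz 84.0
```

Request:
step_arm(
  steps=[0.1,0,0,-45,0,0.1,0,0,-45,0,0.1,0,0,-37,0,0.1,0,0,0,-9.7,0.1,18.3,44.6,0,0,0.1,18.3,44.7,0,0,0.1,18.3,44.7,0,0,0.1,18.3,44.7,0,0,0.1,0,0,40,0,0.1,0,0,43,0,0.1,0,0,0,0,0.1,0,0,0,0],
)

```text
time_s: 28.1
tool_pos: [0.6498, 0.1526, 0.2583]
tool_rot: [-180.0, -0.1, -9.0]
force: [-0.6, 0.3, -0.6]
grip_width: 0.014
grasp_force: 30.0
```

```bash
python3 plan.py .6496 .152 .223 -9
```

```text
t 28.1 at [0.6498 0.1526 0.2583] [-1.7995e+02 -8.0000e-02 -9.0000e+00] F [-0.6  0.3 -0.6] w 0.014 gf 30.0
turn 0.0 then dx -0.1 dy 0.6 dz 35.3
```

Request:
step_arm(
  steps=[0.1,0,0.4,15,0,0.1,0,0,9,0,0.1,0,0,0,0,0.1,0,0,4,0,0.1,0,0,4,0,0.1,0,0,3,0,0.1,0,0,0,0,0.1,0,0,0,0],
)

```text
time_s: 29.1
tool_pos: [0.6494, 0.1525, 0.2228]
tool_rot: [-179.9, -0.0, -9.0]
force: [-0.3, 3.4, 6.4]
grip_width: 0.0136
grasp_force: 30.0
```

```bash
python3 plan.py .6496 .152 .223 -9
```

```text
t 29.1 at [0.6494 0.1525 0.2228] [-1.7994e+02 -4.0000e-02 -9.0000e+00] F [-0.3  3.4  6.4] w 0.0136 gf 30.0
turn 0.0 then dx 0.3 dy 0.4 dz -0.2
```

Request:
step_arm(
  steps=[0.5,0,0,0,0,0.5,0,0,0,0,0.5,0,0,0,0,0.5,0,0,0,0,0.5,0,0,-40,0,1,0,0,-50,0,1,0,0,-30,8.4,1,0,0,0,8.3,1,0,0,0,8.3,1,0,0,0,8.4,1,0,0,0,0],
)

```text
time_s: 30.48
tool_pos: [0.6492, 0.1517, 0.3418]
tool_rot: [180.0, -0.0, -42.4]
force: [0.5, 0.2, 0.2]
grip_width: 0.0861
grasp_force: 0.0
```

```bash
python3 - <<'E'
from car import *
from plan import plan
c=cam("top")
print(*carrier(c,.4632,-.2525,-42))
plan((.4632,-.2535,.34,-42.2),(.4632,-.2535,.214,-42.2))
E
```

```text
[ 0.46342999 -0.25284165] -42.09006454713375 {'w': np.float64(0.005499999999999998), 'sl': np.float64(0.3469467617574193), 'ay': np.float64(-0.6138833519258826), 'f': array([ 0.    ,  0.    , -0.0005, -0.0005,  0.0005])}
t 30.52 at [0.6492 0.1518 0.3419] [ 1.7998e+02 -2.0000e-02 -4.2440e+01] F [-0.7  0.1 -0. ] w 0.0862 gf 0.0
turn -0.2 then dx 134.4 dy 425.2 dz 1.9
turn -0.0 then dx 0.0 dy -0.0 dz 126.0
```

Request:
step_arm(
  steps=[1,16.8,53.1,0,0,1,16.8,53.1,0,0,1,16.8,53.1,0,0,1,16.8,53.2,0,0,1,16.8,53.2,0,0,1,16.8,53.2,0,0,1,16.8,53.1,0,0,1,16.8,53.2,0,0,1,0,0,43,0,1,0,0,43,0,1,0,0,0,0,1,0,0,0,0],
)

```text
time_s: 32.02
tool_pos: [0.4625, -0.253, 0.2574]
tool_rot: [-180.0, -0.1, -42.4]
force: [0.3, 0.3, 0.3]
grip_width: 0.0867
grasp_force: 0.0
```

```bash
python3 plan.py .4634 -.2535 .214 -42.2
```

```text
t 32.02 at [ 0.4625 -0.253   0.2574] [-1.7997e+02 -1.1000e-01 -4.2400e+01] F [0.3 0.3 0.3] w 0.0867 gf 0.0
turn -0.2 then dx 1.0 dy -0.2 dz 43.4
```

Request:
step_arm(
  steps=[1,0,0,20,0,1,0,0,23,0,0.5,0,0,0,0,0.2,0,0,0,0,0.1,0,0,0,0,0.1,0,0,0,0,0.1,0,0,0,0,0.1,0,0,0,0,0.1,0,0,0,0,0.1,0,0,0,0,0.1,0,0,0,0,0.1,0,0,0,0],
  grip_force=30,
)

```text
time_s: 33.52
tool_pos: [0.4616, -0.2529, 0.2129]
tool_rot: [180.0, 0.0, -42.4]
force: [-0.5, -0.6, -1.2]
grip_width: 0.0139
grasp_force: 29.9
```

```bash
python3 plan.py .6372 .0738 .34 -9 .6372 .0738 .256 -9
```

```text
t 33.52 at [ 0.4616 -0.2529  0.2129] [ 1.7999e+02  1.0000e-02 -4.2420e+01] F [-0.5 -0.6 -1.2] w 0.0139 gf 29.9
turn -33.4 then dx 122.3 dy -350.1 dz -127.1
turn -0.0 then dx 0.0 dy -0.0 dz 84.0
```

Request:
step_arm(
  steps=[0.1,0,0,-45,0,0.1,0,0,-45,0,0.1,0,0,-37,0,0.1,0,0,0,-8.3,0.1,0,0,0,-8.4,0.1,0,0,0,-8.3,0.1,0,0,0,-8.4,0.1,17.5,-50,0,0,0.1,17.5,-50,0,0,0.1,17.5,-50,0,0,0.1,17.5,-50,0,0,0.1,17.4,-50,0,0],
)

```text
time_s: 35.02
tool_pos: [0.5877, -0.0182, 0.3397]
tool_rot: [180.0, 0.0, -9.0]
force: [-0.0, 0.1, -1.0]
grip_width: 0.0139
grasp_force: 29.9
```

Request:
step_arm(
  steps=[0.1,17.4,-50,0,0,0.1,17.4,-50,0,0,0.1,0,0,0,0,0.1,0,0,40,0,0.1,0,0,42,0,0.1,0,0,0,0,0.1,0,0,0,0],
)

```text
time_s: 35.9
tool_pos: [0.6378, 0.0732, 0.2594]
tool_rot: [-180.0, -0.1, -9.1]
force: [0.4, 0.7, -0.3]
grip_width: 0.0141
grasp_force: 29.9
```

```bash
python3 plan.py .6372 .0735 .223 -9
```

```text
t 35.9 at [0.6378 0.0732 0.2594] [-1.7999e+02 -1.0000e-01 -9.0600e+00] F [ 0.4  0.7 -0.3] w 0.0141 gf 29.9
turn -0.1 then dx -0.6 dy -0.2 dz 36.4
```

Request:
step_arm(
  steps=[0.1,-0.4,0,16,0,0.1,0,0,9,0,0.1,0,0,0,0,0.1,0,0,4,0,0.1,0,0,4,0,0.1,0,0,3,0,0.1,0,0,0,0,0.1,0,0,0,0],
)

```text
time_s: 36.9
tool_pos: [0.6369, 0.074, 0.2229]
tool_rot: [180.0, -0.0, -9.0]
force: [-1.7, -0.1, 5.0]
grip_width: 0.0136
grasp_force: 30.0
```

```bash
python3 plan.py .6496 .152 .223 -9
```

```text
t 36.9 at [0.6369 0.074  0.2229] [ 1.80e+02 -2.00e-02 -9.01e+00] F [-1.7 -0.1  5. ] w 0.0136 gf 30.0
turn -0.0 then dx 0.3 dy -79.1 dz -0.1
```

Request:
step_arm(
  steps=[0.5,0,0,0,0,0.5,0,0,0,0,0.5,0,0,0,0,0.5,0,0,0,0,0.5,0,0,-40,0,0.5,0,0,-50,0,0.5,0,0,-30,0,0.5,-20,-55,0,0,0.5,-20,-55,0,0,0.5,-20,-55,0,0,0.5,-20,-55,0,0,0.5,0,0,0,0],
)

```text
time_s: 38.4
tool_pos: [0.5889, 0.3107, 0.342]
tool_rot: [-179.8, 0.1, -8.4]
force: [-0.1, -0.6, -0.3]
grip_width: 0.0436
grasp_force: 0.0
```

```bash
python3 - <<'E'
from car import *
from plan import plan
c=cam("top"); s=cam("side")
out=np.zeros((600,800,3),np.uint8)
f=lambda c:np.clip(c["image"][:,:,::-1]*1.25,0,255).astype(np.uint8)
t=tile(f(c),188,142,133,75,4);out[:300,:532]=t
t=tile(f(s),228,160,133,75,4);out[300:600,:532]=t
cv2.imwrite("pics/c3.png",out)
plan((.5193,.0683,.36,-9),(.5193,.0683,.252,-9))
E
```

```text
t 38.5 at [0.592  0.3043 0.3417] [179.97   0.    -8.91] F [-0.4 -0.1 -0.3] w 0.0433 gf 0.0
turn 0.1 then dx -34.9 dy 244.5 dz -18.3
turn 0.0 then dx 0.0 dy -0.0 dz 108.0
```

View pics/c3.png

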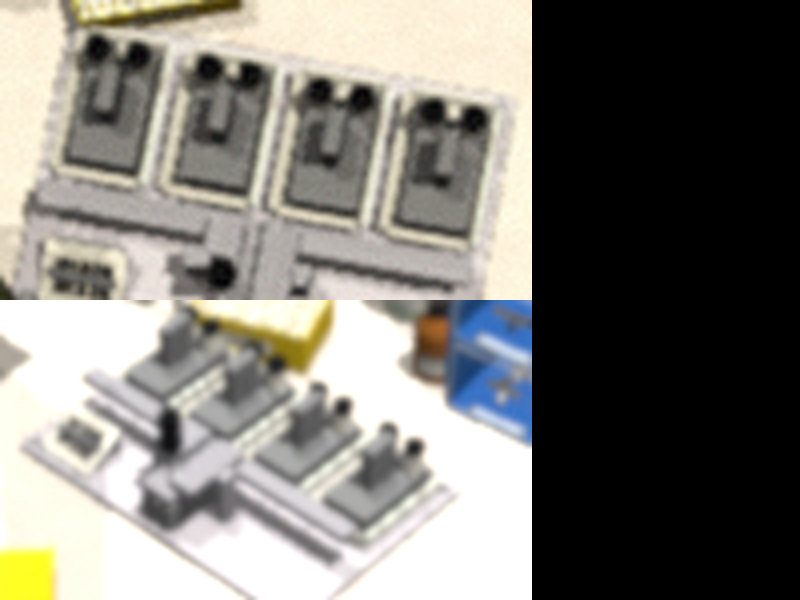

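All four carriers sit flat in their pockets, notches over the ribs; bar still parked, handle's black block at (222,272) in the top crop.

Request:
step_arm(
  steps=[0.5,-14.4,48.9,0,0,0.5,-14.4,48.9,0,0,0.5,-14.4,48.9,0,0,0.5,-14.4,48.9,0,0,0.5,-14.4,48.9,0,0,0.5,0,0,0,0,0.5,0,0,0,0],
)

```text
time_s: 39.38
tool_pos: [0.4832, 0.0723, 0.3424]
tool_rot: [-180.0, -0.1, -9.2]
force: [0.0, 1.1, 0.3]
grip_width: 0.0433
grasp_force: 0.0
```

```bash
python3 plan.py .5206 .0683 .252 -9
```

```text
t 39.38 at [0.4832 0.0723 0.3424] [-1.7999e+02 -7.0000e-02 -9.1800e+00] F [0.  1.1 0.3] w 0.0433 gf 0.0
turn -0.2 then dx 37.6 dy -1.9 dz 90.4
```

Request:
step_arm(
  steps=[0.5,37.5,-1.9,0,-0.2,0.5,0,0,0,0,0.5,0,0,45,0,0.5,0,0,45,0,0.5,0,0,0,0,0.1,0,0,0,0,0.1,0,0,0,0,0.1,0,0,0,0,0.1,0,0,0,0,0.1,0,0,0,0,0.1,0,0,0,0],
  grip_force=40,
)

```text
time_s: 40.75
tool_pos: [0.5207, 0.0683, 0.2532]
tool_rot: [179.9, -0.1, -8.9]
force: [-1.4, -3.4, 6.1]
grip_width: 0.0156
grasp_force: 40.0
```

```bash
python3 plan.py .5206 .0683 .252 -9
```

```text
t 40.75 at [0.5207 0.0683 0.2532] [ 1.7992e+02 -1.0000e-01 -8.8900e+00] F [-1.4 -3.4  6.1] w 0.0156 gf 40.0
turn 0.1 then dx -0.1 dy 0.0 dz 1.2
```

Request:
step_arm(
  steps=[0.1,-4.5,0,0,0,0.1,0,0,0,0,0.1,0,0,0,0,0.1,0,4,0,0,0.1,0,4,0,0,0.1,0,4,0,0,0.1,0,3,0,0,0.1,0,0,0,0,0.1,0,0,0,0],
)

```text
time_s: 41.88
tool_pos: [0.516, 0.0544, 0.2533]
tool_rot: [-179.9, -0.5, -8.9]
force: [9.0, -2.5, -3.0]
grip_width: 0.0156
grasp_force: 40.0
```

```bash
python3 plan.py .5206 .0683 .252 -9
```

```text
t 41.88 at [0.516  0.0544 0.2533] [-179.93   -0.49   -8.88] F [ 9.  -2.5 -3. ] w 0.0156 gf 40.0
turn 0.1 then dx 2.4 dy -14.5 dz 1.3
```

Request:
step_arm(
  steps=[0.1,0,0.5,0,0,0.1,8,0,0,0,0.1,8,0,0,0,0.1,8,0,0,0,0.1,8,0,0,0,0.1,5,0,0,0,0.1,0,0,0,0,0.1,0,0,0,0],
)

```text
time_s: 42.88
tool_pos: [0.5511, 0.049, 0.2532]
tool_rot: [-180.0, -0.2, -8.8]
force: [3.9, -2.0, 5.3]
grip_width: 0.0159
grasp_force: 40.0
```

```bash
python3 plan.py .5519 .0487 .252 -9
```

```text
t 42.88 at [0.5511 0.049  0.2532] [-179.97   -0.21   -8.83] F [ 3.9 -2.   5.3] w 0.0159 gf 40.0
turn 0.2 then dx 0.8 dy 0.1 dz 1.2
```

Request:
step_arm(
  steps=[0.1,1.5,0,0,0,0.5,0,0,0,0,0.5,0,0,0,0,0.5,0,0,0,0,0.5,0,0,0,0,0.5,0,0,-45,0,0.5,0,0,-55,0,0.5,0,0,-55,0,1,0,0,0,0,1,0,0,0,0],
)

```text
time_s: 44.12
tool_pos: [0.5512, 0.0488, 0.4064]
tool_rot: [180.0, 0.0, -8.8]
force: [0.7, -0.8, -0.2]
grip_width: 0.0562
grasp_force: 0.0
```

```bash
python3 - <<'E'
from car import *
from plan import plan
c=cam("top"); s=cam("side")
out=np.zeros((600,800,3),np.uint8)
f=lambda c:np.clip(c["image"][:,:,::-1]*1.25,0,255).astype(np.uint8)
out[:320,:320]=tile(f(c),117,221,40,40,8)
out[:240,330:730]=tile(f(c),188,192,50,30,8)
out[320:600,:560]=tile(f(s),180,140,140,70,4); 
out[320:600,560:800]=tile(f(s),225,150,60,70,4)
cv2.imwrite("pics/c4.png",out); 
p=proj(s,[.432,.357,.06]); print("scanner in side",p); plan((.432,.356,.4,-11))
E
```

```text
scanner in side [188.37861488 183.04507464]
t 44.23 at [0.551  0.0487 0.4052] [179.96   0.18  -8.82] F [-1.  -0.7 -0.2] w 0.0638 gf 0.0
turn 2.2 then dx -175.4 dy -279.0 dz 5.2
```

View pics/c4.png

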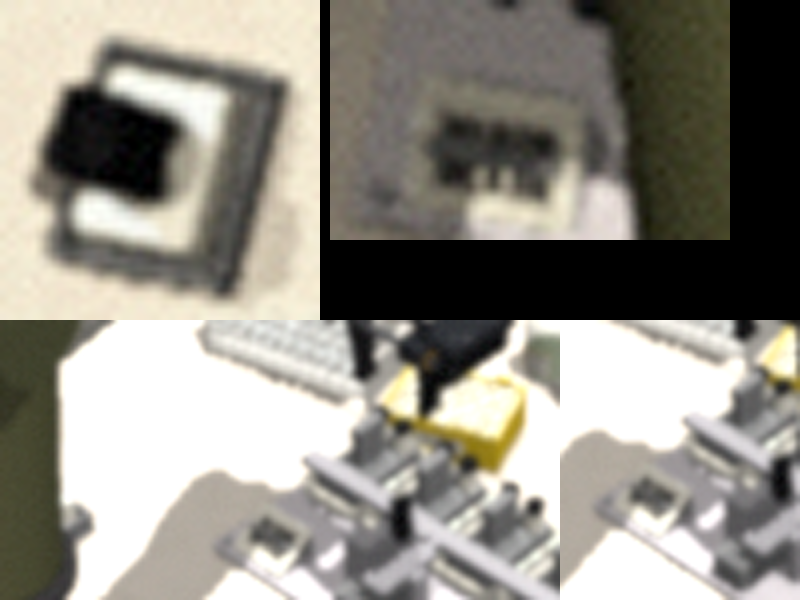

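Bar is home over the ledges (handle at (402,515) in the lower crop). Scanner handle's black top is at about (93,137) in the first tile, cradle corners at (108,38), (285,80), (232,295), (50,258). Label centre near (495,155) in the second tile.

Request:
step_arm(
  steps=[1,0,0,0,2.2,1,-29.2,-47,0,0,1,-29.2,-47,0,0,1,-29.2,-47,0,0,1,-29.2,-47,0,0,1,-29.2,-47,0,0,1,-29.2,-47,0,0,1,0,0,0,0,1,0,0,50,0,1,0,0,0,0,1,0,0,0,0],
)

```text
time_s: 45.6
tool_pos: [0.434, 0.3586, 0.3574]
tool_rot: [180.0, 0.0, -11.1]
force: [-1.1, 0.2, 1.0]
grip_width: 0.0872
grasp_force: 0.0
```

```bash
python3 - <<'E'
from h import *
from plan import plan
c=cam("top")
print(ray(c,(137.6,241.5),.012),ray(c,(128.2,237.7),.12),"label",ray(c,(188+165.5/8-.5,192+155.5/8-.5),.03))
plan((.433,.359,.264,-11))
E
```

```text
[0.43575631 0.36407857 0.012     ] [0.43434277 0.36260846 0.12      ] label [0.52622727 0.16717251 0.03      ]
t 45.65 at [0.4341 0.359  0.3582] [-1.7994e+02 -6.0000e-02 -1.1070e+01] F [0.1 0.1 0.5] w 0.0869 gf 0.0
turn -0.1 then dx -1.1 dy 0.2 dz 94.2
```

Request:
step_arm(
  steps=[1,0,-2.5,45,0,1,0,0,40,0,1,0,0,9,0,0.4,0,0,0,0,0.2,0,0,0,0,0.2,0,0,0,0,0.2,0,0,0,0,0.2,0,0,0,0,0.2,0,0,0,0,0.2,0,0,0,0,0.2,0,0,0,0],
  grip_force=8,
)

```text
time_s: 47.02
tool_pos: [0.4339, 0.3617, 0.263]
tool_rot: [-180.0, -0.0, -11.0]
force: [0.4, 0.7, -0.1]
grip_width: 0.0242
grasp_force: 8.0
```

```bash
python3 plan.py .433 .359 .264 -11
```

```text
t 47.02 at [0.4339 0.3617 0.263 ] [-179.98   -0.    -11.01] F [ 0.4  0.7 -0.1] w 0.0242 gf 8.0
turn -0.0 then dx -0.3 dy 2.9 dz -1.0
```

Request:
step_arm(
  steps=[0.2,0,0,-6,0,0.2,0,0,-7,0,0.2,0,0,0,0,0.2,-4,0,0,0,0.2,-4,0,0,0,0.2,-4,0,0,0,0.2,-4,0,0,0,0.2,-4,0,0,0,0.2,0,0,0,0],
)

```text
time_s: 48.15
tool_pos: [0.4137, 0.3655, 0.2759]
tool_rot: [180.0, 0.0, -11.0]
force: [0.9, 0.2, 0.7]
grip_width: 0.0242
grasp_force: 8.0
```

```bash
python3 plan.py .433 .359 .264 -11
```

```text
t 48.15 at [0.4137 0.3655 0.2759] [ 1.7997e+02  2.0000e-02 -1.0990e+01] F [0.9 0.2 0.7] w 0.0242 gf 8.0
turn 0.0 then dx 20.2 dy 2.7 dz 11.9
```

Request:
step_arm(
  steps=[0.2,-5,0,0,0,0.2,-5,0,0,0,0.2,-5,0,0,0,0.2,-5,0,0,0,0.2,-5,0,0,0,0.2,-5,0,0,0,0.2,0,0,0,0],
)

```text
time_s: 49.02
tool_pos: [0.3839, 0.3713, 0.2756]
tool_rot: [179.9, 0.1, -11.0]
force: [1.0, 0.1, -1.1]
grip_width: 0.0239
grasp_force: 8.0
```

```bash
python3 - <<'E'
from h import *
from plan import plan
c=cam("top"); s=cam("side")
out=np.zeros((600,800,3),np.uint8)
f=lambda c:np.clip(c["image"][:,:,::-1]*1.5,0,255).astype(np.uint8)
out[:,:400]=tile(f(c),105,210,50,75,8)
out[:,400:]=tile(f(s),140,130,100,150,4)
cv2.imwrite("pics/c5.png",out); plan()
E
```

```text
t 49.12 at [0.3841 0.3712 0.2756] [ 1.7995e+02  9.0000e-02 -1.1000e+01] F [ 0.4 -0.2 -1.3] w 0.0241 gf 8.0
```

View pics/c5.png

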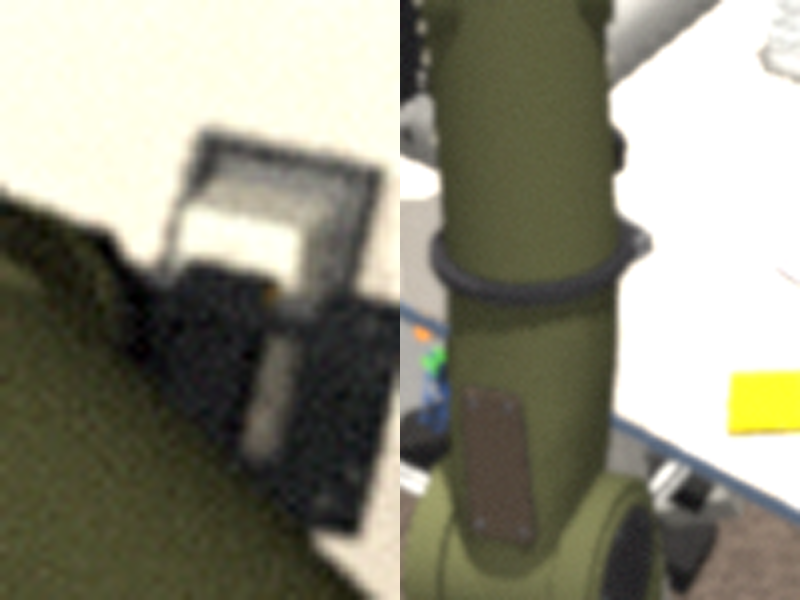

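The top crop shows the cradle in place with the white head still in it at (240,240), leaning as intended, while the hand moved back; the side view is blocked by the arm. Gripping firmly and carrying to the label.

Request:
step_arm(
  steps=[0.1,0,0,0,0,0.1,0,0,0,0,0.1,0,0,-25,0,0.1,0,0,-30,0,0.1,0,0,-30,0,0.1,0,0,-30,-2,0.1,0,0,0,0,0.1,0,0,0,0],
  grip_force=40,
)

```text
time_s: 50.12
tool_pos: [0.3846, 0.3708, 0.3898]
tool_rot: [179.9, 0.1, -9.0]
force: [0.8, 0.4, -2.1]
grip_width: 0.0238
grasp_force: 40.0
```

```bash
python3 plan.py .4398 .1802 .39 -9 .4398 .1802 .3456 -9
```

```text
t 50.12 at [0.3846 0.3708 0.3898] [ 1.7992e+02  6.0000e-02 -9.0500e+00] F [ 0.8  0.4 -2.1] w 0.0238 gf 40.0
turn -0.0 then dx 84.4 dy 179.6 dz -0.2
turn -0.0 then dx 0.0 dy -0.0 dz 44.4
```

Request:
step_arm(
  steps=[0.1,21,45,0,0,0.1,21,45,0,0,0.1,21,45,0,0,0.1,21,44.6,0,0,0.1,0,0,0,0,0.1,0,0,20,0,0.1,0,0,0,0],
)

```text
time_s: 51.0
tool_pos: [0.4385, 0.1808, 0.3684]
tool_rot: [179.9, 0.3, -9.0]
force: [-0.5, -0.3, -0.6]
grip_width: 0.0235
grasp_force: 40.0
```

```bash
python3 - <<'E'
from h import *
from plan import plan
c=cam("top"); s=cam("side")
out=np.zeros((600,800,3),np.uint8)
f=lambda c:np.clip(c["image"][:,:,::-1]*1.5,0,255).astype(np.uint8)
out[:400,:400]=tile(f(c),175,180,80,80,5)
out[:,400:]=tile(f(s),180,110,80,120,5)
cv2.imwrite("pics/c6.png",out); plan((.4398,.1802,.3456,-9))
E
```

```text
t 51.1 at [0.4392 0.1812 0.3704] [ 1.7997e+02  9.0000e-02 -8.9600e+00] F [-0.1  0.4 -1.5] w 0.0238 gf 40.0
turn 0.0 then dx 0.7 dy 0.9 dz 24.8
```

View pics/c6.png

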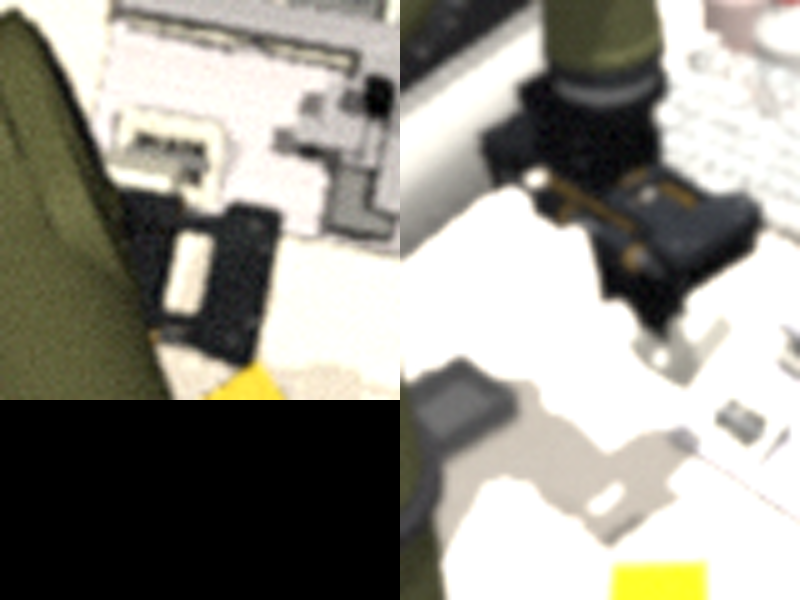

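The hand is over the label area; the head shows at (670,355) in the side crop but is washed out. Going to the reading pose, then one look with lower exposure.

Request:
step_arm(
  steps=[0.1,0.7,0.9,12,0,0.1,0,0,12.5,0,0.1,0,0,0,0,0.1,0,0,0,0,0.1,0,0,0,0],
)

```text
time_s: 51.72
tool_pos: [0.4403, 0.1797, 0.3469]
tool_rot: [-180.0, -0.0, -9.0]
force: [-0.3, 0.1, -1.1]
grip_width: 0.0237
grasp_force: 40.0
```

```bash
python3 - <<'E'
from h import *
from plan import plan
c=cam("top"); s=cam("side")
out=np.zeros((600,800,3),np.uint8)
g=lambda c:(255*(c["image"][:,:,::-1]/255.)**1.3).astype(np.uint8)
out[:,:560]=tile(g(s),215,155,56,60,10)
out[:300,560:]=tile(g(c),190,190,48,60,5)
cv2.imwrite("pics/c7.png",out); plan((.4398,.1802,.3456,-9))
o=env.get_obs()["tool_pos"]; G=np.array([o[0],o[1],o[2]-.164])
for th in(0,15,30,40):
    t=np.radians(th); ux=np.array([.988,-.156,0]); uy=np.array([.156,.988,0]); n=-np.sin(t)*ux+np.array([0,0,np.cos(t)]); hx=np.cos(t)*ux+np.array([0,0,np.sin(t)])
    b=G-.095*n
    print(th,[np.round((proj(s,b+hx*.03*i+uy*.022*j)-[215,155]+.5)*10).astype(int).tolist() for i,j in((1,-1),(-1,-1),(1,1))],"spot",np.round(b-.08*n,3))
E
```

```text
t 51.83 at [0.4403 0.1797 0.3468] [-1.7998e+02 -4.0000e-02 -9.0200e+00] F [ 0.3  1.1 -2.4] w 0.0234 gf 40.0
turn -0.0 then dx -0.6 dy -0.5 dz 1.2
0 [[252, 383], [122, 472], [163, 326]] spot [0.44  0.18  0.008]
15 [[300, 325], [179, 444], [211, 268]] spot [0.485 0.173 0.014]
30 [[339, 259], [234, 401], [250, 203]] spot [0.527 0.166 0.031]
40 [[359, 213], [269, 365], [269, 158]] spot [0.551 0.162 0.049]
```

View pics/c7.png

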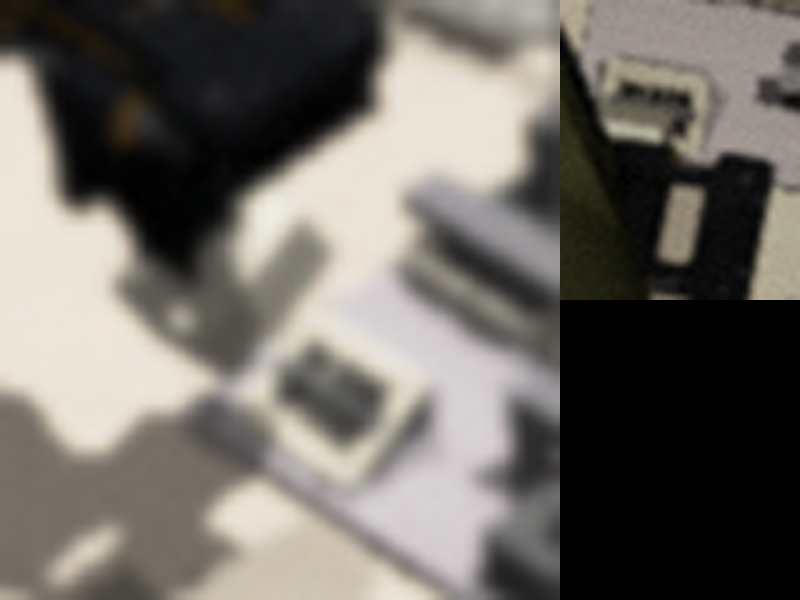

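The head's lower edge runs from (240,375) to (325,250), close to the 30° prediction, so the window faces the label. Holding still.

Request:
step_arm(
  steps=[0.1,0,0,0,0,0.1,0,0,0,0,0.1,0,0,0,0,0.1,0,0,0,0,0.1,0,0,0,0,0.1,0,0,0,0,0.1,0,0,0,0,0.1,0,0,0,0,0.1,0,0,0,0,0.1,0,0,0,0,0.1,0,0,0,0,0.1,0,0,0,0],
)

```text
time_s: 53.32
tool_pos: [0.4401, 0.1796, 0.3464]
tool_rot: [180.0, -0.0, -9.0]
force: [0.1, 0.5, -1.5]
grip_width: 0.0235
grasp_force: 40.0
```

Request:
step_arm(
  steps=[0.1,0,0,0,0,0.1,0,0,0,0,0.1,0,0,0,0,0.1,0,0,0,0,0.1,0,0,0,0,0.1,0,0,0,0,0.1,0,0,0,0,0.1,0,0,0,0,0.1,0,0,0,0,0.1,0,0,0,0,0.1,0,0,0,0,0.1,0,0,0,0],
)

```text
time_s: 54.82
tool_pos: [0.4401, 0.1796, 0.3464]
tool_rot: [180.0, 0.0, -9.0]
force: [0.0, -1.0, -1.1]
grip_width: 0.0235
grasp_force: 40.0
```

```bash
python3 plan.py .4403 .1797 .39 -9 .3839 .3713 .39 -11 .3839 .3713 .2756 -11
```

```text
t 54.83 at [0.4401 0.1796 0.3464] [179.99   0.    -9.02] F [ 0.  -1.  -1.1] w 0.0235 gf 40.0
turn -0.0 then dx 0.1 dy -0.1 dz -43.6
turn 2.0 then dx -91.9 dy -177.3 dz -0.0
turn -0.0 then dx 0.0 dy -0.0 dz 114.4
```

Scan hold done. Now back to the cradle. I'll lower the leaning scanner just in front of it and drag the underside forward over the front wall's top edge to bring it upright in the grip.

Request:
step_arm(
  steps=[0.1,0,0,-25,0,0.1,0,0,-20,0,0.1,-30,-45,0,0,0.1,-30,-45,0,0,0.1,-30,-45,0,0,0.1,-30,-45,0,0,0.1,0,0,0,2,0.1,0,0,0,0,0.1,0,0,0,0],
)

```text
time_s: 55.95
tool_pos: [0.3509, 0.3749, 0.3912]
tool_rot: [180.0, -0.0, -11.1]
force: [-0.2, -0.3, -1.9]
grip_width: 0.0235
grasp_force: 40.0
```

```bash
python3 plan.py .3573 .3766 .282 -11
```

```text
t 55.95 at [0.3509 0.3749 0.3912] [ 1.7996e+02 -2.0000e-02 -1.1150e+01] F [-0.2 -0.3 -1.9] w 0.0235 gf 40.0
turn -0.1 then dx 6.0 dy -2.9 dz 109.2
```

Lower at x −80, then creep forward with light grip.

Request:
step_arm(
  steps=[0.1,3,-3,50,0,0.1,0,0,50,0,0.1,0,0,9,0,0.1,0,0,0,0],
)

```text
time_s: 56.45
tool_pos: [0.3538, 0.3785, 0.2831]
tool_rot: [-180.0, -0.0, -11.0]
force: [0.2, 0.2, -0.7]
grip_width: 0.0238
grasp_force: 40.0
```

Request:
step_arm(
  steps=[0.2,0,0,0,0,0.2,3,0,0,0,0.2,3,0,0,0,0.2,3,0,0,0,0.2,3,0,0,0,0.2,3,0,0,0,0.2,3,0,0,0,0.2,0,0,0,0],
  grip_force=8,
)

```text
time_s: 57.45
tool_pos: [0.3712, 0.3751, 0.2824]
tool_rot: [180.0, 0.0, -11.0]
force: [0.7, -0.0, -1.5]
grip_width: 0.0238
grasp_force: 8.0
```

```bash
python3 plan.py .3573 .3766 .282 -11 .4339 .3617 .282 -11
```

```text
t 57.45 at [0.3712 0.3751 0.2824] [180.     0.   -11.03] F [ 0.7 -0.  -1.5] w 0.0238 gf 8.0
turn -0.0 then dx -14.0 dy 1.2 dz 0.4
turn -0.0 then dx 78.0 dy 0.0 dz -0.0
```

Request:
step_arm(
  steps=[0.2,-6,0,0,0,0.2,0,0,3,0,0.2,3,0,0,0,0.2,3,0,0,0,0.2,3,0,0,0,0.2,3,0,0,0],
)

```text
time_s: 58.2
tool_pos: [0.3774, 0.374, 0.2803]
tool_rot: [-180.0, -0.0, -11.0]
force: [-3.2, -1.5, 6.0]
grip_width: 0.024
grasp_force: 8.0
```

Request:
step_arm(
  steps=[0.2,3,0,0,0,0.2,3,0,0,0,0.2,3,0,0,0,0.2,3,0,0,0],
)

```text
time_s: 58.7
tool_pos: [0.3894, 0.3716, 0.2802]
tool_rot: [-180.0, -0.1, -11.0]
force: [-1.2, -0.4, 6.2]
grip_width: 0.0236
grasp_force: 8.0
```

```bash
python3 - <<'E'
from h import *
from plan import plan
plan((.4339,.3617,.282,-11))
s=cam("top"); im=s["image"]; v=im.min(2).astype(int)
# white head pixels near cradle
o=env.get_obs()["tool_pos"]; G=np.array([o[0],o[1],o[2]-.164]); ux=np.array([.9816,-.1908,0]);uy=np.array([.1908,.9816,0])
for th in(0,10,20,30):
    t=np.radians(th); n=-np.sin(t)*ux+np.array([0,0,np.cos(t)]); hx=np.cos(t)*ux+np.array([0,0,np.sin(t)])
    print(th,"head top far edge px",proj(s,G-.059*n+.03*hx).round(1))
x,y=proj(s,G).astype(int); print(x,y)
# profile along ux in plane z=.05 from grip
for j in(-.012,0,.012): print([int(v[tuple(proj(s,[*(G[:2]+ux[:2]*k+uy[:2]*j),.05]).round().astype(int)[::-1])]) for k in np.arange(0,.12,.004)])
out=np.zeros((600,800,3),np.uint8); out[:,:400]=tile(im[:,:,::-1],110,215,40,60,10)
w=cam("side")["image"][:,:,::-1]; out[:,400:]=tile(w,160,150,80,120,5); cv2.imwrite("pics/c8.png",out)
E
```

```text
t 58.7 at [0.3894 0.3716 0.2802] [-1.7997e+02 -5.0000e-02 -1.1040e+01] F [-1.2 -0.4  6.2] w 0.0236 gf 8.0
turn -0.0 then dx 45.6 dy 1.2 dz -1.8
0 head top far edge px [132.6 245.7]
10 head top far edge px [133. 242.]
20 head top far edge px [133.1 238.7]
30 head top far edge px [132.9 235.8]
123 254
[56, 27, 23, 17, 10, 22, 27, 18, 33, 43, 37, 103, 105, 82, 84, 86, 87, 90, 84, 77, 68, 123, 150, 160, 157, 157, 154, 152, 158, 158]
[15, 25, 22, 16, 17, 23, 17, 26, 25, 28, 30, 73, 91, 81, 85, 85, 90, 86, 82, 66, 69, 115, 155, 157, 156, 155, 155, 156, 161, 158]
[16, 17, 16, 21, 22, 16, 20, 20, 25, 26, 23, 70, 96, 76, 73, 82, 80, 84, 77, 67, 74, 117, 148, 157, 157, 158, 155, 160, 157, 156]
```

Request:
step_arm(
  steps=[0.2,0,0,-10,0,0.2,0,0,-12,0,0.2,15,0,0,0,0.2,15,0,0,0,0.2,15.5,1,0,0,0.2,0,0,0,0,0.2,0,0,12,0,0.2,0,0,6,0,0.2,0,0,6,0,0.2,0,0,0,0],
)

```text
time_s: 60.05
tool_pos: [0.4327, 0.3621, 0.2767]
tool_rot: [180.0, 0.0, -11.0]
force: [0.5, 0.7, -1.2]
grip_width: 0.0239
grasp_force: 8.0
```

```bash
python3 - <<'E'
from h import *
from plan import plan
plan((.4339,.3617,.263,-11))
out=np.zeros((600,800,3),np.uint8); out[:,:400]=tile(cam("top")["image"][:,:,::-1],110,205,40,60,10)
out[:,400:]=tile(cam("side")["image"][:,:,::-1],160,130,80,120,5); cv2.imwrite("pics/c9.png",out)
E
```

```text
t 60.05 at [0.4327 0.3621 0.2767] [ 1.7996e+02  4.0000e-02 -1.0990e+01] F [ 0.5  0.7 -1.2] w 0.0239 gf 8.0
turn 0.0 then dx 1.2 dy 0.1 dz 13.7
```

View pics/c9.png

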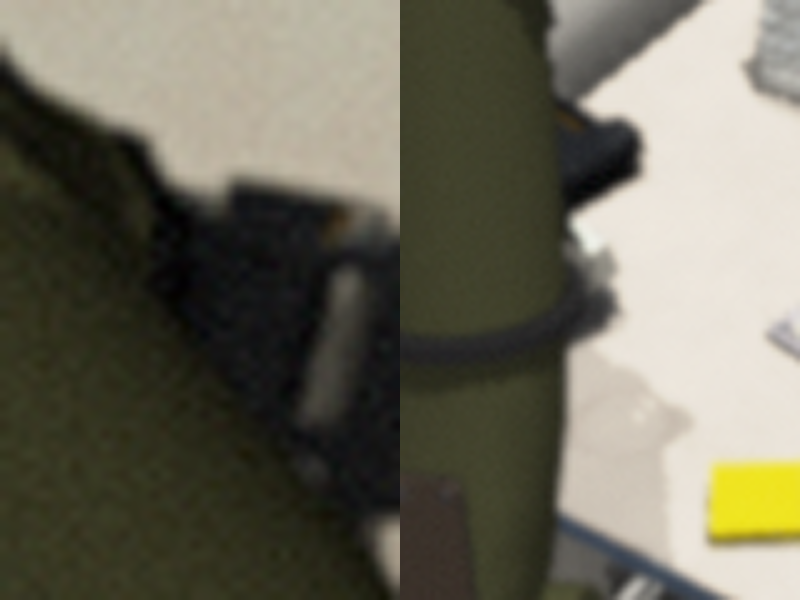

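Mostly hidden by the arm; head's white corner shows at (590,240) just above the cradle corner. Lowering while watching the force.

Request:
step_arm(
  steps=[0.2,0,0,4,0,0.2,0,0,4,0,0.2,0,0,0,0],
)

```text
time_s: 60.52
tool_pos: [0.4327, 0.3625, 0.2706]
tool_rot: [-180.0, 0.0, -11.0]
force: [-3.2, -1.6, 5.7]
grip_width: 0.024
grasp_force: 8.0
```

Request:
step_arm(
  steps=[0.2,0,0,3,0,0.2,0,0,3,0,0.2,0,0,0,0],
)

```text
time_s: 60.9
tool_pos: [0.4325, 0.3626, 0.265]
tool_rot: [-180.0, 0.0, -11.0]
force: [-4.0, -1.0, 7.6]
grip_width: 0.024
grasp_force: 8.0
```

Request:
step_arm(
  steps=[0.2,0,0,2,0,0.2,0,0,2,0,0.2,0,0,0,0],
)

```text
time_s: 61.28
tool_pos: [0.4324, 0.3627, 0.2611]
tool_rot: [-180.0, 0.0, -11.0]
force: [-4.8, -0.8, 9.0]
grip_width: 0.024
grasp_force: 8.0
```

Request:
step_arm(
  steps=[0.2,0,0,-8,0,0.2,0,0,-8,0,0.2,-12,0,0,0,0.2,0,0,0,0,0.2,0,0,5,0,0.2,0,0,5,0,0.2,0,0,0,0],
)

```text
time_s: 62.15
tool_pos: [0.4214, 0.3641, 0.2646]
tool_rot: [180.0, 0.0, -11.0]
force: [0.5, 0.1, -0.1]
grip_width: 0.0237
grasp_force: 8.0
```

Request:
step_arm(
  steps=[0.2,0,0,3,0,0.2,0,0,2,0,0.2,0,0,0,0],
)

```text
time_s: 62.52
tool_pos: [0.4213, 0.3642, 0.2602]
tool_rot: [180.0, 0.0, -11.0]
force: [0.8, -0.1, -1.8]
grip_width: 0.0242
grasp_force: 8.0
```

Request:
step_arm(
  steps=[0.2,4,0,0,0,0.2,4,0,0,0,0.2,4,0,0,0,0.2,0,0,0,0],
)

```text
time_s: 63.02
tool_pos: [0.4329, 0.3622, 0.261]
tool_rot: [180.0, 0.1, -11.0]
force: [-3.4, -0.1, 4.7]
grip_width: 0.0243
grasp_force: 8.0
```

Request:
step_arm(
  steps=[0.2,3,0,0,0,0.2,3,0,0,0,0.2,0,0,0,0],
)

```text
time_s: 63.4
tool_pos: [0.4389, 0.361, 0.2615]
tool_rot: [180.0, 0.0, -11.0]
force: [-5.0, -1.7, 7.3]
grip_width: 0.0241
grasp_force: 8.0
```

Request:
step_arm(
  steps=[0.2,-3,0,0,0,0.2,-3,0,0,0,0.2,0,0,2,0,0.2,0,0,2,0,0.2,0,0,0,0],
)

```text
time_s: 64.03
tool_pos: [0.4322, 0.3625, 0.2572]
tool_rot: [180.0, 0.1, -11.0]
force: [-4.4, -1.3, 8.2]
grip_width: 0.0238
grasp_force: 8.0
```

Request:
step_arm(
  steps=[0.2,0,0,3,0,0.2,0,0,3,0,0.2,0,0,0,0],
)

```text
time_s: 64.4
tool_pos: [0.4319, 0.3626, 0.2509]
tool_rot: [180.0, 0.1, -11.0]
force: [-6.2, -1.9, 8.2]
grip_width: 0.0242
grasp_force: 8.0
```

Request:
step_arm(
  steps=[0.2,0,0,-7,0,0.2,0,0,-7,0,0.2,0,0,-6,0,0.2,-10,0,0,0,0.2,-9,0,0,0,0.2,0,0,0,0,0.2,0,0,8,0,0.2,0,0,8,0,0.2,0,0,0,0],
)

```text
time_s: 65.53
tool_pos: [0.4146, 0.3654, 0.2533]
tool_rot: [179.9, 0.1, -11.0]
force: [-0.9, 0.0, -2.1]
grip_width: 0.024
grasp_force: 8.0
```

Request:
step_arm(
  steps=[0.2,0,0,4,0,0.2,0,0,4,0,0.2,0,0,0,0],
)

```text
time_s: 65.9
tool_pos: [0.4157, 0.3654, 0.2476]
tool_rot: [-179.9, -0.2, -11.1]
force: [2.0, -1.0, 4.2]
grip_width: 0.0241
grasp_force: 8.0
```

```bash
python3 - <<'E'
from h import *
from plan import plan
plan((.4339,.3617,.263,-11))
c=cam("top");v=c["image"].min(2).astype(int); o=env.get_obs()["tool_pos"]; G=np.array(o); ux=np.array([.9816,-.1908]);uy=np.array([.1908,.9816])
for j in(-.012,0,.012): print([int(v[tuple(proj(c,[*(np.array([.4339,.3617])+ux*k+uy*j),.04]).round().astype(int)[::-1])]) for k in np.arange(-.02,.08,.004)])
E
```

```text
t 65.9 at [0.4157 0.3654 0.2476] [-1.7995e+02 -1.5000e-01 -1.1060e+01] F [ 2.  -1.   4.2] w 0.0241 gf 8.0
turn -0.1 then dx 18.6 dy 0.2 dz -15.4
[20, 19, 22, 14, 19, 19, 21, 17, 28, 24, 21, 26, 67, 76, 70, 129, 159, 157, 155, 160, 162, 154, 162, 159, 156]
[16, 16, 20, 20, 22, 23, 18, 15, 19, 18, 25, 25, 57, 59, 61, 133, 155, 166, 161, 157, 155, 160, 162, 160, 161]
[15, 8, 10, 10, 11, 13, 18, 16, 19, 18, 30, 34, 62, 53, 54, 132, 157, 162, 158, 160, 160, 161, 163, 158, 158]
```

Request:
step_arm(
  steps=[0.2,0,0,3,0,0.2,0,0,3,0,0.2,0,0,0,0],
)

```text
time_s: 66.32
tool_pos: [0.416, 0.3654, 0.2424]
tool_rot: [-179.9, -0.2, -11.1]
force: [1.3, -3.3, 9.4]
grip_width: 0.0235
grasp_force: 8.0
```

Request:
step_arm(
  steps=[0.2,3,0,0,0,0.2,3,0,0,0,0.2,3,0,0,0,0.2,3,0,0,0,0.2,0,0,0,0],
)

```text
time_s: 66.95
tool_pos: [0.4262, 0.3634, 0.24]
tool_rot: [180.0, 0.0, -11.0]
force: [-0.8, -0.1, 1.3]
grip_width: 0.0237
grasp_force: 8.0
```

Request:
step_arm(
  steps=[0.2,3,0,0,0,0.2,3,0,0,0,0.2,0,0,0,0],
)

```text
time_s: 67.32
tool_pos: [0.4319, 0.3622, 0.24]
tool_rot: [180.0, 0.1, -11.0]
force: [-2.6, 0.3, -0.3]
grip_width: 0.0239
grasp_force: 8.0
```

Request:
step_arm(
  steps=[0.2,-1,0,0,0,0.2,0,0,0,0,0.35,0,0,0,0,0.45,0,0,0,0,0.6,0,0,0,0,0.9,0,0,0,0,0.9,0,0,0,0,0.9,0,0,0,0,0.9,0,0,-40,0,0.9,0,0,-50,0,0.9,0,0,-50,0],
)

```text
time_s: 68.7
tool_pos: [0.431, 0.3622, 0.3818]
tool_rot: [180.0, 0.0, -11.0]
force: [-0.0, -0.2, 0.5]
grip_width: 0.0781
grasp_force: 0.0
```

Request:
step_arm(
  steps=[0.9,10,50,0,0,0.9,10,50,0,0,0.9,10,50,0,0,0.9,10,50,0,0,0.9,10,50,0,0,0.9,0,0,0,0,0.9,0,0,0,0],
)

```text
time_s: 69.58
tool_pos: [0.4324, 0.108, 0.3806]
tool_rot: [-180.0, -0.0, -11.0]
force: [0.5, 0.1, 0.1]
grip_width: 0.0784
grasp_force: 0.0
```

```bash
python3 - <<'E'
from h import *
from plan import plan
plan()
c=cam("top"); s=cam("side")
f=lambda c:np.clip(c["image"][:,:,::-1]*1.25,0,255).astype(np.uint8)
out=np.zeros((600,800,3),np.uint8)
out[:320,:320]=tile(f(c),117,221,40,40,8)
out[:400,330:800]=tile(f(c),188,142,133,100,3.5)[:400,:470][:350].copy() if 0 else cv2.resize(f(c)[142:242,188:318],(470,400),interpolation=cv2.INTER_CUBIC)
out[405:600,:800]=cv2.resize(f(s)[150:209,140:380],(800,195),interpolation=cv2.INTER_CUBIC)
cv2.imwrite("pics/c10.png",out)
E
```

```text
t 69.58 at [0.4324 0.108  0.3806] [-1.7996e+02 -2.0000e-02 -1.1010e+01] F [0.5 0.1 0.1] w 0.0784 gf 0.0
```

View pics/c10.png

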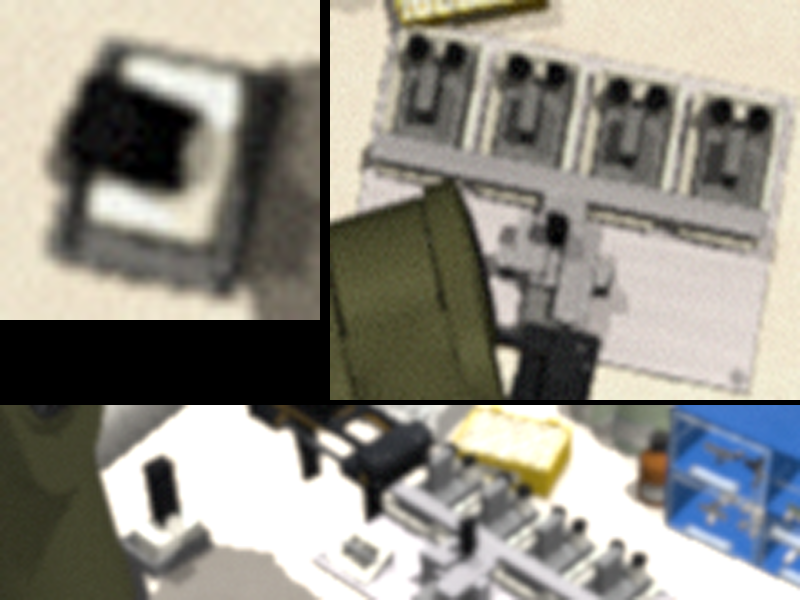

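The scanner stands upright in its cradle (first tile, head (170,150); upright in the side view at (160,500)), the bar is home with the handle at (555,228), and all four carriers are seated. The arm is clear, so I'm handing in.

```bash
python3 -c "
from cell import env
print(env.sign_off())"
```

```text
the job is handed in; nothing more can be done
None
```

I handed the job in at about 70 s of the 208 s allowed; sign-off returned no verdict. By the last images and force readings, all four carriers are seated, the bar is home, the label scan was held about 3 s at roughly 30°, and the scanner is upright in its cradle.

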